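Sort shelf cleats over a tipping rocker into a clicked-in kit box

TASK

First slide the blue kit box along the table into the sorter's dock until it is fully home and the orange spring catch has clicked behind it. Then send every cleat over the rocker: set it on the tray on the side where it belongs, so that its own weight tips the tray and it slides off by itself - plain pale cleats into the kit box, dark stained ones into the steel return bin. Never hold or handle a cleat over the box or bin it is bound for, and leave the glue, tape and hammer alone.

Things in the scene. Friction and masses are not known exactly. Their poses are not given: they have to be found in the camera images.
- sorter: Tipping sorter, a plywood stand on the table, fixed, but standing elsewhere and slightly turned each time. Origin on the table under its pivot; x away from its open front, y towards the dock, z up. Rocker tray on top, dock for the kit box at its +y end, return bin at its -y end. Cheeks beside the tray's middle reach 189 high.
- dock (a point): Point on the table where the middle of the box's underside is when home; axes as the sorter's: the box slides in along +x. Sizes here in mm. Green guides 40 high, inner face of the inner one y -88, from x -80, flared out to x -112, y -106; of the outer one y +88, from x -30. End stop face x +67. Front open, table is the floor.
- catch (a joint): Orange slick sloped spring tooth at the dock's outer front corner, 14 to 38 mm above the table, slides outward. 0 m at rest: tip 12 mm inside the line of the box's side, spanning x -98 to -69 mm in the dock frame. The box's side pushes it out 9 to 15 mm (1.5 to 4 N); it springs back behind the box's front wall when the box is home (0 to 2 mm past the dock point).
- rocker_middle (a point): Middle of the top of the level rocker, 173 mm above the table; axes as the sorter's; does not tip with the tray. Slick white pivoting tray 250 long (y), 100 wide (x), 90 between its orange edge lips, which stand 8 above the surface; ends open. +y is towards the kit box's dock, -y towards the return bin (centres 180 mm from the pivot).
- rocker (a joint): Tilt of the rocker in rad: 0 level (a weak spring brings it back), positive when the kit box end is down, negative when the return bin end is down; stops at +-0.6. A cleat set 60 mm to one side of the pivot, its length along the tray, tips it to the stop and slides off the end within about a second.
- return_bin (a point): Dark steel open bin built onto the sorter, beyond the rocker's -y end. Point on the table under its middle, axes as the sorter's; outside 130 (x) x 170 (y) x 70 mm high, walls 8.
- kitbox: Loose blue open kit box, 130 (x) x 170 (y) x 70 mm high, 450 g; floor 6, front wall (at -x) 12, other walls 8. Origin at the middle of its underside; x points away from its handle wall, z up. Starts on the table in front of the dock, handle wall towards the robot.
- box_handle (a point): Middle of the kit box's white handle: an upright lip 12 mm thick (x), 70 wide (y), standing on the front wall from 70 to 100 above the table; this point is 85 up, 59 in front of the box's middle and 20 to +y. Axes as the box's.
- glue: White glue bottle with green cap, 60 mm across, 170 high; bystander. Origin under its middle.
- tape: Roll of green masking tape, 100 mm across, 30 high, lying flat; bystander. Origin under its middle.
- mallet: Hammer 180 mm long lying on the table; bystander.
- plain1: Shelf cleat of plain pale pine, a 90 x 40 x 24 mm foot with a 54 x 40 x 14 step centred on top, 38 high in all, about 100 g. Origin at its centre, 19 above what it stands on; x along its length, y along its 40 width, z up. Starts upright on the table; may be absent (None).
- stained1: Shelf cleat of dark brown stained wood, a 90 x 40 x 24 mm foot with a 54 x 40 x 14 step centred on top, 38 high in all, about 100 g. Origin at its centre, 19 above what it stands on; x along its length, y along its 40 width, z up. Starts upright on the table; may be absent (None).
- plain2: Shelf cleat of plain pale pine, a 90 x 40 x 24 mm foot with a 54 x 40 x 14 step centred on top, 38 high in all, about 100 g. Origin at its centre, 19 above what it stands on; x along its length, y along its 40 width, z up. Starts upright on the table; may be absent (None).
- stained2: Shelf cleat of dark brown stained wood, a 90 x 40 x 24 mm foot with a 54 x 40 x 14 step centred on top, 38 high in all, about 100 g. Origin at its centre, 19 above what it stands on; x along its length, y along its 40 width, z up. Starts upright on the table; may be absent (None).
- plain3: Shelf cleat of plain pale pine, a 90 x 40 x 24 mm foot with a 54 x 40 x 14 step centred on top, 38 high in all, about 100 g. Origin at its centre, 19 above what it stands on; x along its length, y along its 40 width, z up. Starts upright on the table; may be absent (None).
- stained3: Shelf cleat of dark brown stained wood, a 90 x 40 x 24 mm foot with a 54 x 40 x 14 step centred on top, 38 high in all, about 100 g. Origin at its centre, 19 above what it stands on; x along its length, y along its 40 width, z up. Starts upright on the table; may be absent (None).
Mind the look-alikes: they are no part of the job. What is shaped like the plain1 but purple or turquoise is not meant.

How it is judged (in metres and radians):
On the way, in this order (a step that is already met when the one before it is completed fails the run):
1. the kit box, on the table, slides in and pushes the catch aside (value of joint catch above 0.006 m and x of kitbox in the frame of dock between -0.2 and -0.012 m and y of kitbox in the frame of dock between -0.02 and 0.02 m and height (world z) of kitbox below 0.02 m and contact force between the fingers and catch below 0.5 N), for 0.1 s.
2. the kit box is home and the catch has sprung back behind it (x of kitbox in the frame of dock between -0.008 and 0.008 m and y of kitbox in the frame of dock between -0.008 and 0.008 m and z of kitbox in the frame of dock below 0.008 m and angle between the x axis of kitbox and the x axis of dock, either way round below 0.06 rad and value of joint catch below 0.004 m), for 0.3 s.
3. a cleat tips the rocker, with no finger on the tray ((value of joint rocker above 0.4 rad or value of joint rocker below -0.4 rad) and contact force between the fingers and rocker below 0.3 N), for 0.05 s.
At the end, for the whole second after the job is handed in: The kit box is home in the dock (within 8 mm, square to 0.06 rad, catch sprung back to under 4 mm); every pale cleat lies at rest in the kit box and every dark one in the return bin, no higher than 100 mm; the rocker is level again (within 0.12 rad) (all of step 2 and x of plain1 in the frame of kitbox between -0.058 and 0.062 m and y of plain1 in the frame of kitbox between -0.08 and 0.08 m and z of plain1 in the frame of kitbox between 0 and 0.1 m and linear speed of each of plain1, stained1, plain2, stained2, plain3, stained3, kitbox below 0.03 m/s and x of stained1 in the frame of return_bin between -0.058 and 0.062 m and y of stained1 in the frame of return_bin between -0.08 and 0.08 m and z of stained1 in the frame of return_bin between 0 and 0.1 m and x of plain2 in the frame of kitbox between -0.058 and 0.062 m and y of plain2 in the frame of kitbox between -0.08 and 0.08 m and z of plain2 in the frame of kitbox between 0 and 0.1 m and x of stained2 in the frame of return_bin between -0.058 and 0.062 m and y of stained2 in the frame of return_bin between -0.08 and 0.08 m and z of stained2 in the frame of return_bin between 0 and 0.1 m and x of plain3 in the frame of kitbox between -0.058 and 0.062 m and y of plain3 in the frame of kitbox between -0.08 and 0.08 m and z of plain3 in the frame of kitbox between 0 and 0.1 m and x of stained3 in the frame of return_bin between -0.058 and 0.062 m and y of stained3 in the frame of return_bin between -0.08 and 0.08 m and z of stained3 in the frame of return_bin between 0 and 0.1 m and value of joint rocker between -0.12 and 0.12 rad); the robot touches nothing.
It fails at once if a cleat is handled over the box or bin it is bound for, in place of sliding in off the rocker ((contact force between the fingers and plain1 above 0.5 N and x of plain1 in the frame of dock between -0.055 and 0.055 m and y of plain1 in the frame of dock between -0.06 and 0.06 m) or (contact force between the fingers and stained1 above 0.5 N and x of stained1 in the frame of return_bin between -0.055 and 0.055 m and y of stained1 in the frame of return_bin between -0.06 and 0.06 m) or (contact force between the fingers and plain2 above 0.5 N and x of plain2 in the frame of dock between -0.055 and 0.055 m and y of plain2 in the frame of dock between -0.06 and 0.06 m) or (contact force between the fingers and stained2 above 0.5 N and x of stained2 in the frame of return_bin between -0.055 and 0.055 m and y of stained2 in the frame of return_bin between -0.06 and 0.06 m) or (contact force between the fingers and plain3 above 0.5 N and x of plain3 in the frame of dock between -0.055 and 0.055 m and y of plain3 in the frame of dock between -0.06 and 0.06 m) or (contact force between the fingers and stained3 above 0.5 N and x of stained3 in the frame of return_bin between -0.055 and 0.055 m and y of stained3 in the frame of return_bin between -0.06 and 0.06 m)).
It fails at once if a bystander is shifted by more than 30 mm (distance of any of glue, tape, mallet from where it was at the start of the episode above 0.03 m).
Of plain1, stained1, plain2, stained2, plain3, stained3 only 4 to 6 are there at a start; the rules pass over those that are not, and their reading is None.
At some moment in a run one of plain1, stained1, plain2, stained2, plain3, stained3 may be knocked a few centimetres aside while the robot is not near it.
Once in a run the grip may slacken for a moment while it holds something.
It also fails if it takes over 210 s, if anything falls off the work surface, if the arm or the gripper's body presses on something with over 40 N, if the wrist force passes 120 N, or if a joint passes its speed limit or range.

ROBOT

A 6-joint arm with a two-finger parallel gripper is mounted at the origin on the work surface. World frame = base frame: x ahead of the robot, y to its left, z up, the work surface at z = 0. Lengths are in mm, angles in rad, forces in N, time in s.
With the tool pointing down it reaches from about 350 to 875 mm from the base axis. Payload 4.2 kg.
Tool frame: the origin (TCP) lies between the finger pads; the fingertips stand 19 mm ahead of it and the grasp point (between the pads) is the TCP; y points along the fingers, z is the direction in which the jaws open and shut, and the axes are right-handed (so a half turn about y gives the same grasp; the last joint's range is limited). The gripper opens to 85 mm and grips with 20 to 120 N. Pads are 22 mm wide; open, the fingers measure 114 mm over their backs; the gripper's body (76 mm by 85 mm) begins 54 mm behind the grasp point. The pads swing forward as they close: fully open they stand 13 mm farther back than shut.
Start: joints at [-0.872, 0.385, 0.008, 0, -1.194, -0.259], TCP at [266.111, -565.495, 250.312] pointing down, gripper open.
Joint ranges: [-3.14, 3.14], [-1.21, 2.06], [-1.07, 1.41], [-3.16, 2.05], [-2.99, -0.16], [-3.1, 3.1]. Speed limits (rad/s): [2.79, 2.79, 3.14, 3.14, 3.14, 3.14].

INTERFACE

Orientations are given as a unit quaternion [x, y, z, w].
In Python, from bench import arm gives the robot as it stands.
- The arm moves only by the shell command python3 -m inch 'ROWS'. ROWS is JSON, a list of rows, each a list of 7 numbers: the opening, from 0 (shut) to 1 (fully open), then the shift along the tool's x, y, z in cm, then the turn, a rotation vector about the tool's x, y, z in degrees. A call has 1 to 20 rows; each row is the pose to reach, as a shift and turn from the pose commanded when the call began, along the tool's axes at that moment; what a row does not reach only later rows make up. A row lasts 1/12 s, in which the tool goes at most 41.7 mm and 7.16 degrees, less where a joint would pass 70% of its speed; a pose out of reach is approached as far as the arm can. A call with a gripper value outside its range is refused whole. The fingers move at their own pace and stop on an object; the grip force is fixed at half the most. Time passes only in rows, so rows that repeat a pose let the fingers close. It gives the time, the measured TCP pose, the force and the opening at its end, in the units of the state.
- arm.read_state(): the state, without advancing time (a new reading comes with each control period).
- arm.get_image(name): name is "scene" or "top" or "wrist"; returns the picture (420x560x3 uint8, red, green, blue); there is no depth.
- arm.camera_params(name): a dict with "fx", "fy", "cx", "cy" (pixels), "rvec" (rotation vector, rad) and "tvec" (3), from world to camera coordinates, as OpenCV has them. Camera axes: x right, y down, z forward; pixel columns grow to the right and rows downward; lengths in mm; the calibration is good to about 2 mm. A picture is of the moment at which its call begins: read the wrist's pose just before it. camera_params takes no time and is no camera call; for the wrist camera it gives the pose at the moment of the call.
- arm.job_done(): hands the job in, once; it reports no verdict.
Trained networks look in the newest picture that a camera, given by its name, has taken for a name from the list of things; names that differ only in an ending like _2 or _b are one class to them, and where a whole thing is asked for, a point or a joint stands for the part that bears it (a point fixed in the world has none). Each returns a list of dicts, best first, with "conf" (0 to 1); they miss things now and then, are a little off and sometimes report something else, mostly with a low value. They report only what shows in the picture. A call takes as long as a camera call. They do not tell look-alikes from the thing itself.
- arm.masks_of(label, camera): "mask" (420x560 bool, what is visible of it) and "extent" ([left, top, width, height] in pixels, round what is visible of it).
The state is a dict: "clock": time; "joints": joint angles; "joint_vel": joint speeds; "joint_efforts": joint torques, N m; "position": TCP position; "ee_rot": TCP orientation; "contact_force": force on the tool from outside, world axes, zero at the start; "wrist_torque": the same for the moment, N m; "gripper_width": finger opening in mm.
Only numpy, scipy, OpenCV 4.12 (cv2) and the standard library are available. Lean on these libraries where they do the work, as an engineer would, in place of code of your own. Each camera call takes 0.05 s, during which the arm holds its last target.

## Working session

There is one attempt and no reset: what is moved stays moved. The work goes in short steps, Python scripts to look and compute and a shell command to move; the robot and the scene stay as the last step left them, time stands still between calls to the robot, and variables do not carry over. Pictures are saved under pics/ and viewed, and the job is handed in when it is done.

```bash
mkdir -p pics; ls
python3 - <<'E'
from bench import arm
import cv2
print(arm.read_state())
for n in ("scene","top","wrist"):
    im=arm.get_image(n); cv2.imwrite(f"pics/{n}0.png",im[:,:,::-1]); print(n,arm.camera_params(n))
E
```

```text
pics
{'clock': 0.0, 'joints': array([-8.72376991e-01,  3.85565345e-01,  6.58859653e-03, -4.80548056e-04,
       -1.19400377e+00, -2.58641191e-01]), 'joint_vel': array([-0.00015447,  0.00052172,  0.00126874, -0.00022323,  0.00125096,
       -0.00072194]), 'joint_efforts': array([ 2.12566224e-04, -3.92293167e+01,  1.88403136e+01,  4.18613970e+00,
       -4.57830029e-03, -1.48335198e-05]), 'position': array([ 265.88386513, -565.00880406,  249.20440735]), 'ee_rot': array([-0.68933586, -0.15395841,  0.15438924,  0.69085226]), 'contact_force': array([-1.04844235, -0.00776446, -0.20771858]), 'wrist_torque': array([-0.01708724,  0.05229399, -0.02145037]), 'gripper_width': 85.59310529546563}
scene {'fx': 420.3036429732575, 'fy': 420.3036429732575, 'cx': 275.9990604083923, 'cy': 213.02075743516662, 'rvec': array([ 1.81328793,  1.69401192, -0.70924511]), 'tvec': array([ -82.85298168, -283.93079268, 1545.02437467])}
top {'fx': 394.118359802181, 'fy': 394.118359802181, 'cx': 277.54643965483666, 'cy': 214.6374773558149, 'rvec': array([ 2.15620865, -2.21184234,  0.04453014]), 'tvec': array([  89.06434061,  509.38935873, 1376.63559642])}
wrist {'fx': 311.4998447289347, 'fy': 311.4998447289347, 'cx': 282.47461409070837, 'cy': 207.612166354115, 'rvec': array([-1.59334387, -2.50890767, -0.35626841]), 'tvec': array([624.02051043, -36.64907324, 379.07725308])}
```

View pics/scene0.png

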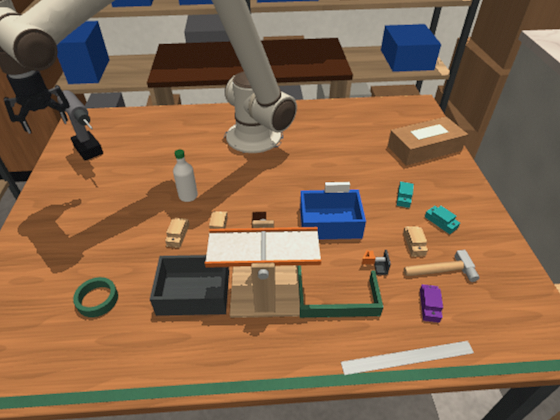

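View pics/top0.png

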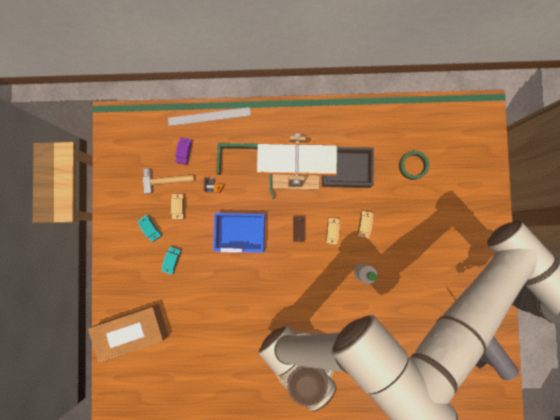

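View pics/wrist0.png

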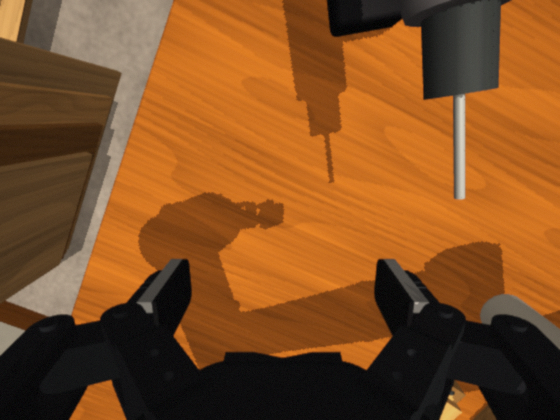

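The scene shows the blue box at scene (333,215), and the rocker centre at about top (297,158). There are three pale cleats at top (177,206), (333,230) and (366,224), and one dark cleat at (299,228). The turquoise and purple ones are look-alikes. Next I'll measure.

```bash
cat > h.py <<'E'
from bench import arm
import cv2, numpy as np
from scipy.spatial.transform import Rotation as R
def cam(n):
    p=arm.camera_params(n); K=np.array([[p['fx'],0,p['cx']],[0,p['fy'],p['cy']],[0,0,1]]); Rm=cv2.Rodrigues(np.array(p['rvec']))[0]; return K,Rm,np.array(p['tvec'])
def proj(n,P,c=None):
    K,Rm,t=c or cam(n); q=(np.atleast_2d(P)@Rm.T+t)@K.T; return q[:,:2]/q[:,2:]
def ray(n,uv,z,c=None):
    K,Rm,t=c or cam(n); uv=np.atleast_2d(uv).astype(float)
    d=np.c_[uv,np.ones(len(uv))]@np.linalg.inv(K).T@Rm; o=-Rm.T@t
    s=(z-o[2])/d[:,2]; return o+d*s[:,None]
def rows(target,yaw=None,st=None):
    """shift in tool cm & rotvec deg from measured pose to TCP target (mm), tool down with jaw axis (tool z) at world angle yaw (mod pi)"""
    st=st or arm.read_state(); T=R.from_quat(st['ee_rot'])
    sh=T.inv().apply(np.array(target)-st['position'])/10
    rv=np.zeros(3)
    if yaw is not None:
        best=None
        for k in (0,np.pi):
            z=np.array([np.cos(yaw+k),np.sin(yaw+k),0]); y=np.array([0,0,-1.]); x=np.cross(y,z)
            D=R.from_matrix(np.c_[x,y,z]); r=(T.inv()*D).as_rotvec(degrees=True)
            if best is None or np.linalg.norm(r)<np.linalg.norm(best): best=r
        rv=best
    print('shift cm',np.round(sh,2),'rot',np.round(rv,1)); return sh,rv
def save(im,name): cv2.imwrite('pics/'+name,im[:,:,::-1])
E
python3 - <<'E'
from h import *
T=R.from_quat(arm.read_state()['ee_rot']); print(T.as_matrix().round(3))
im=arm.get_image('top')
K,Rm,t=cam('top')
crop=im[90:290,120:440]; save(cv2.resize(crop,(800,500),interpolation=cv2.INTER_CUBIC),'crop1.png')
for l in ['plain1','stained1','kitbox','box_handle','sorter','rocker','return_bin','catch','glue','tape','mallet']:
    for d in arm.masks_of(l,'top'):
        if d['conf']<0.3: continue
        m=d['mask']; ys,xs=np.nonzero(m); col=im[m].mean(0).round()
        r=cv2.minAreaRect(np.c_[xs,ys].astype(np.float32))
        c=ray('top',r[0],20 if 'ain' in l else 70)[0][:2].round()
        print(l,round(d['conf'],2),d['extent'],m.sum(),col,np.round(r[0],1),np.round(r[1],1),round(r[2],1),c)
E
```

```text
[[ 0.905 -0.001 -0.426]
 [ 0.426  0.001  0.905]
 [-0.    -1.     0.002]]
plain1 0.9 [323.0, 214.8, 15.6, 29.6] 299 [215. 175. 111.] [332.5 230.5] [12.3 25.4] 4.8 [ 451. -115.]
plain1 0.9 [136.1, 214.6, 24.3, 29.3] 362 [ 68. 153. 141.] [148.9 228. ] [26.2 14.3] 55.0 [476. 532.]
plain1 0.81 [170.1, 193.3, 15.2, 24.5] 343 [201. 160. 102.] [177.5 206. ] [24. 13.] 90.0 [551. 429.]
plain1 0.69 [160.2, 247.4, 20.4, 29.9] 353 [ 71. 155. 143.] [171.  259.5] [14.8 26.8] 26.6 [363. 454.]
plain1 0.53 [355.1, 210.3, 19.4, 31.4] 352 [203. 160. 101.] [365.1 224.7] [13.8 26.6] 10.0 [ 468. -230.]
stained1 0.89 [296.2, 216.5, 10.7, 28.1] 325 [108.  69.  47.] [299.  228.5] [27. 12.] 90.0 [461.   2.]
kitbox 0.69 [212.7, 212.7, 54.7, 38.2] 1903 [ 76. 108. 191.] [238.5 232.5] [51. 37.] -0.0 [451. 209.]
box_handle 0.61 [211.4, 212.2, 53.9, 40.1] 2001 [ 79. 108. 190.] [238.  232.5] [52. 39.] 0.0 [451. 211.]
sorter 0.75 [203.7, 132.2, 172.2, 63.0] 5585 [167. 151. 131.] [287.7 164.2] [ 60.6 171.5] 84.6 [680.  36.]
rocker 0.78 [259.3, 144.0, 77.4, 30.7] 2616 [218. 206. 188.] [297. 158.] [34. 80.] 90.0 [700.   4.]
return_bin 0.6 [203.0, 131.4, 170.4, 65.1] 5715 [167. 150. 129.] [288.1 165.1] [ 62.  172.8] 83.5 [677.  35.]
catch 0.44 [211.8, 183.2, 15.7, 7.3] 65 [194. 110.  33.] [218. 188.] [8. 8.] 90.0 [605. 276.]
glue 0.87 [354.6, 263.6, 20.4, 19.3] 349 [119. 111.  92.] [364.8 272.9] [23.7 17. ] 26.6 [ 305. -212.]
tape 0.93 [396.1, 153.1, 32.5, 30.5] 379 [93. 98. 65.] [413.5 165.5] [27. 29.] 90.0 [ 663. -391.]
mallet 0.81 [137.9, 167.3, 59.9, 28.4] 600 [192. 149. 109.] [168.  180.5] [25. 52.] 90.0 [635. 448.]
mallet 0.59 [354.9, 209.3, 15.8, 29.3] 344 [203. 161. 101.] [365.1 224.1] [13.6 25.8] 9.5 [ 469. -219.]
```

View pics/crop1.png

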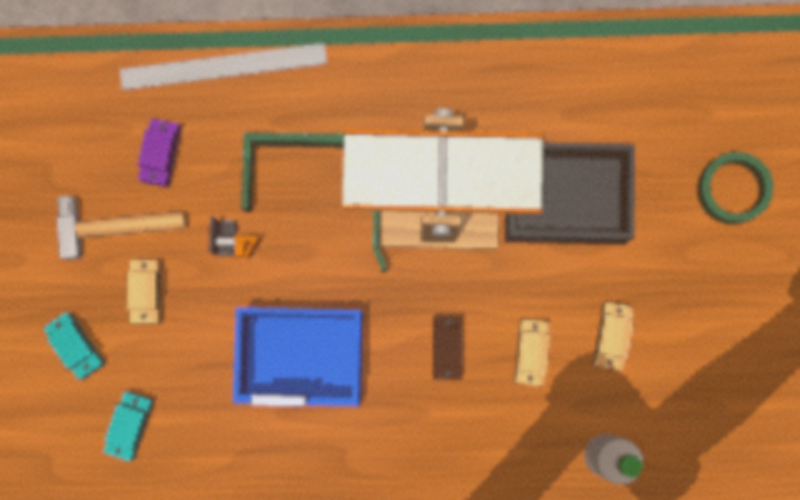

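Run:
```python
from h import *
im=arm.get_image('top')
save(cv2.resize(im[128:208,200:300],(800,640)[:2] if 0 else (750,600),interpolation=cv2.INTER_CUBIC),'ca.png')
save(cv2.resize(im[128:208,285:385],(750,600),interpolation=cv2.INTER_CUBIC),'cb.png')
save(cv2.resize(im[195:275,200:300],(750,600),interpolation=cv2.INTER_CUBIC),'cc.png')
```

```text
(no output)
```

View pics/ca.png

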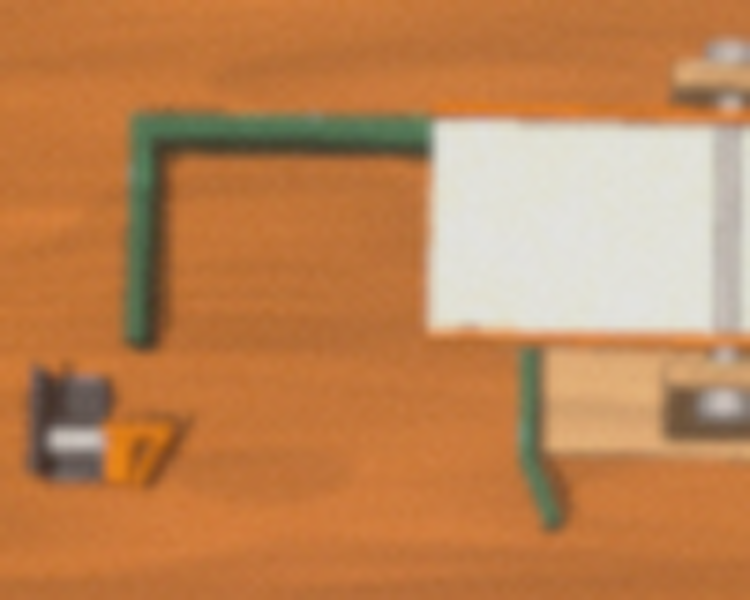

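View pics/cb.png

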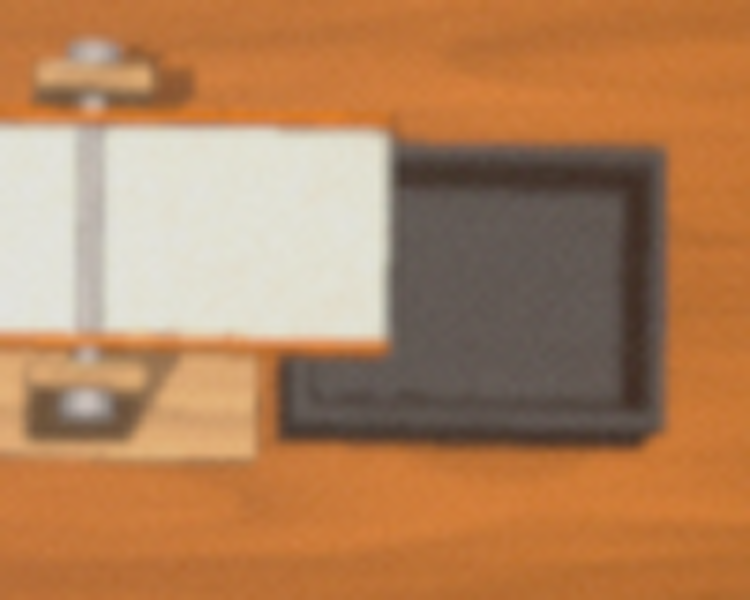

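View pics/cc.png

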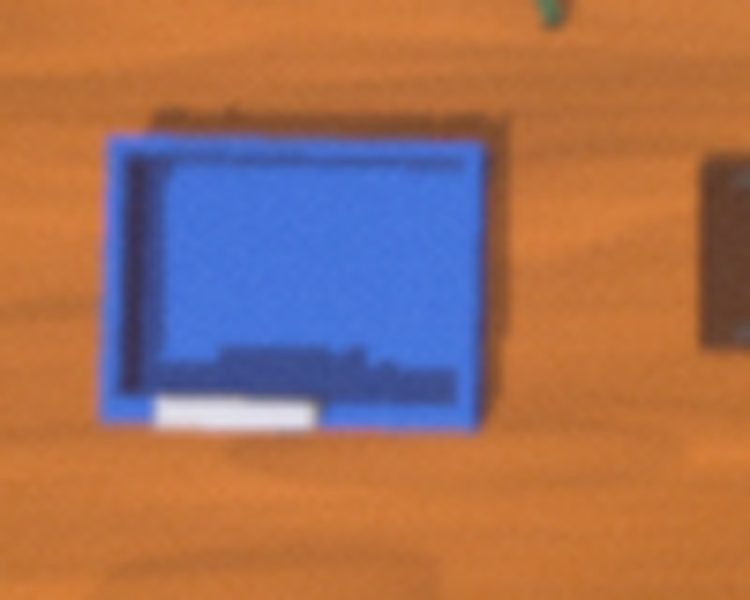

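```bash
cat > fit.py <<'E'
from h import *
from scipy.optimize import least_squares
def cv(p,off): return (np.array(p,float)+.5)/7.5-.5+np.array(off)
A=(200,128);B=(285,128);C=(200,195)
S=[((436,121),A,(45,125,173)),((428,330),A,(-45,125,181)),((390,130),B,(45,-125,173)),((388,338),B,(-45,-125,181)),
((663,148),B,(65,-265,70)),((661,432),B,(-65,-265,70)),((283,430),B,(-65,-95,70)),
((523,465),A,(-80,92,40)),((543,525),A,(-112,74,40)),((148,345),A,(-30,268,40)),((158,150),A,(67,268,40))]
Kb=[((110,135),C,(65,85,70)),((486,142),C,(65,-85,70)),((100,422),C,(-65,85,70)),((478,432),C,(-65,-85,70)),
((153,430),C,(-65,55,100)),((316,432),C,(-65,-15,100))]
c=cam('top')
def fit(L,x0):
    uv=np.array([cv(p,o) for p,o,_ in L]); P=np.array([q for *_,q in L],float)
    def res(x):
        Q=R.from_euler('z',x[2]).apply(P)+[x[0],x[1],0]
        return (proj('top',Q,c)-uv).ravel()
    s=least_squares(res,x0,loss='soft_l1'); print(s.x.round(4)); print(res(s.x).reshape(-1,2).round(2).tolist()); return s.x
if __name__=='__main__':
    print('cam pos',-c[1].T@c[2])
    fit(S,[690,4,0]); fit(Kb,[450,210,0])
E
python3 fit.py
```

```text
cam pos [ 431.36010034   53.9432176  1404.83242203]
[ 6.771307e+02  9.326700e+00 -4.490000e-02]
[[-0.44, 0.41], [-0.2, 0.32], [-0.16, 0.44], [0.12, 0.6], [0.66, -0.09], [0.7, -0.08], [0.91, -0.69], [-0.77, -0.86], [1.54, 0.38], [-0.73, 0.04], [-1.28, -1.35]]
[ 4.516581e+02  2.086504e+02 -4.840000e-02]
[[0.02, 0.09], [-0.22, 0.27], [0.1, 0.15], [-0.13, 0.03], [0.43, -0.39], [-0.18, -0.14]]
```

Run:
```python
from h import *
print('via'); rows([450,-150,280]); print('handle above'); rows([393.7,231.5,180],-0.0484)
```

```text
via
shift cm [34.33 -2.97 29.77] rot [0. 0. 0.]
handle above
shift cm [45.47  7.03 66.69] rot [  0. -62.   0.]
```

```bash
python3 -m inch '[[1,34.3,-3,29.8,0,-62,0],[1,34.3,-3,29.8,0,-62,0],[1,34.3,-3,29.8,0,-62,0],[1,34.3,-3,29.8,0,-62,0],[1,34.3,-3,29.8,0,-62,0],[1,34.3,-3,29.8,0,-62,0],[1,34.3,-3,29.8,0,-62,0],[1,34.3,-3,29.8,0,-62,0],[1,34.3,-3,29.8,0,-62,0],[1,34.3,-3,29.8,0,-62,0],[1,34.3,-3,29.8,0,-62,0],[1,34.3,-3,29.8,0,-62,0],[1,34.3,-3,29.8,0,-62,0],[1,34.3,-3,29.8,0,-62,0]]'
python3 - <<'E'
from h import *
print(R.from_quat(arm.read_state()['ee_rot']).as_matrix().round(3)); rows([393.7,231.5,180],-0.0484)
E
```

```text
clock: 1.97
position: [449.4, -149.7, 280.3]
ee_rot: [-0.512, -0.488, 0.488, 0.512]
contact_force: [-0.5, -1.1, 0.3]
gripper_width: 85.2
[[ 0.048 -0.    -0.999]
 [ 0.999 -0.     0.048]
 [-0.    -1.     0.   ]]
shift cm [37.81 10.03  7.4 ] rot [-0.  0. -0.]
```

```bash
python3 -m inch '[[1,37.8,8,7.4,0,0,0],[1,37.8,8,7.4,0,0,0],[1,37.8,8,7.4,0,0,0],[1,37.8,8,7.4,0,0,0],[1,37.8,8,7.4,0,0,0],[1,37.8,8,7.4,0,0,0],[1,37.8,8,7.4,0,0,0],[1,37.8,8,7.4,0,0,0],[1,37.8,8,7.4,0,0,0],[1,37.8,8,7.4,0,0,0],[1,37.8,8,7.4,0,0,0],[1,37.8,8,7.4,0,0,0]]'
python3 - <<'E'
from h import *
im=arm.get_image('wrist'); save(im,'w1.png'); im=arm.get_image('top'); save(im,'t1.png')
rows([393.7,231.5,88],-0.0484)
# predicted handle top corners in wrist
bx=R.from_euler('z',-.0484).apply([[-65,55,100],[-65,-15,100],[-53,-15,100],[-53,55,100]])+[451.66,208.65,0]
print(proj('wrist',bx))
E
```

```text
clock: 2.97
position: [394.3, 230.8, 199.8]
ee_rot: [0.512, 0.487, -0.488, -0.512]
contact_force: [-0.3, -0.4, -0.2]
gripper_width: 84.9
shift cm [ 0.16 11.23  0.09] rot [-0.  -0.2 -0. ]
[[291.74167407 259.10167409]
 [292.26293878 170.58111268]
 [275.67164344 170.63360992]
 [276.46930285 259.15414332]]
```

View pics/w1.png

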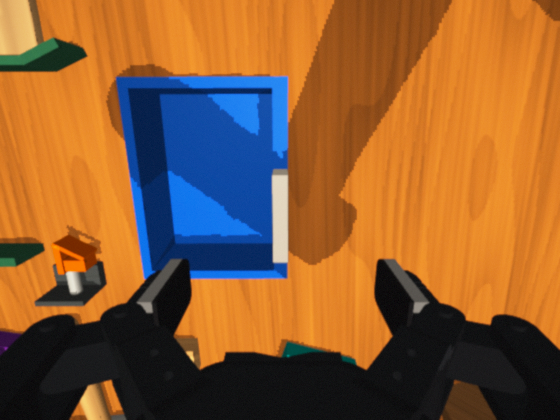

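```bash
python3 -m inch '[[1,0.1,5,-0.1,0,0,0],[1,0.1,9,-0.1,0,0,0],[1,0.1,11,-0.1,0,0,0],[1,0.1,11.2,-0.1,0,0,0],[1,0.1,11.2,-0.1,0,0,0],[0,0.1,11.2,-0.1,0,0,0],[0,0.1,11.2,-0.1,0,0,0],[0,0.1,11.2,-0.1,0,0,0],[0,0.1,11.2,-0.1,0,0,0],[0,0.1,11.2,-0.1,0,0,0],[0,0.1,11.2,-0.1,0,0,0]]'
python3 - <<'E'
from h import *
im=arm.get_image('top'); save(im,'t2.png'); 
save(cv2.resize(im[120:270,190:350],(800,750)[:2] if 0 else (640,600),interpolation=cv2.INTER_CUBIC),'t2c.png')
im=arm.get_image('scene'); save(im,'s2.png')
E
```

```text
clock: 3.98
position: [395.5, 232.6, 89.0]
ee_rot: [-0.512, -0.488, 0.487, 0.512]
contact_force: [3.8, -3.1, 3.3]
gripper_width: 12.6
```

View pics/t2c.png

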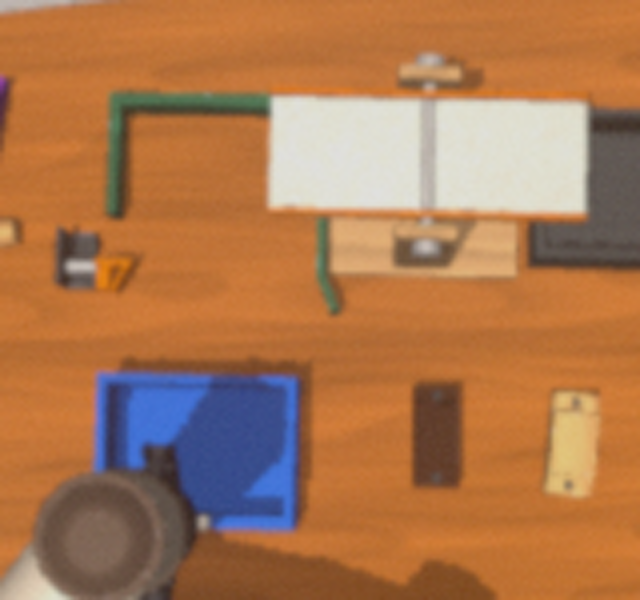

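View pics/s2.png

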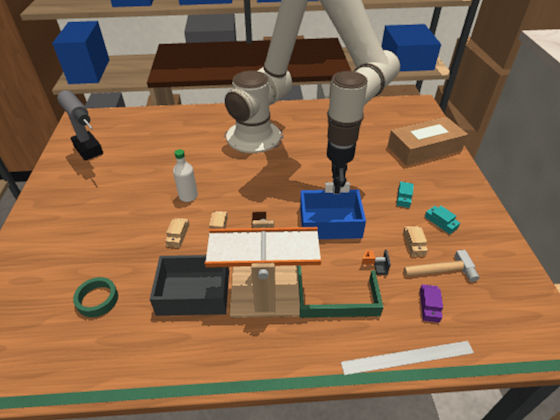

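Run:
```python
from fit import *
S[9]=((140,345),A,(-30,268,40)); S[10]=((148,141),A,(67,268,40))
x=fit(S,[680,9,-.04])
Rz=R.from_euler('z',x[2]); print('dock',(Rz.apply([0,180,0])+[x[0],x[1],0]).round(1))
im=cv2.imread('pics/top0.png'); off=np.array([200,125]); s=6
c0=cv2.resize(im[125:215,200:330],None,fx=s,fy=s,interpolation=cv2.INTER_CUBIC)
def L(pts,col,xx=x):
    q=proj('top',R.from_euler('z',xx[2]).apply(np.array(pts,float))+[xx[0],xx[1],0],c)
    q=((q-off+.5)*s-.5).round().astype(int); cv2.polylines(c0,[q.reshape(-1,1,2)],False,col,1)
L([(-112,74,40),(-80,92,40),(-30,92,40)],(255,0,255)); L([(-30,268,40),(67,268,40),(67,100,40)],(255,0,255))
L([(-30,268,0),(67,268,0),(67,100,0)],(255,255,0))
L([(-50,125,181),(50,125,181),(50,-120,181)],(0,0,255));L([(-98,253,38),(-69,253,38)],(255,255,0))
cv2.imwrite('pics/ov.png',c0)
```

```text
[ 6.773712e+02  1.001600e+01 -4.590000e-02]
[[-0.64, 0.3], [-0.44, 0.21], [-0.37, 0.41], [-0.12, 0.57], [0.48, -0.07], [0.47, -0.07], [0.68, -0.73], [-1.0, -0.95], [1.3, 0.29], [0.13, -0.1], [-0.12, -0.3]]
dock [685.6 189.8   0. ]
```

View pics/ov.png

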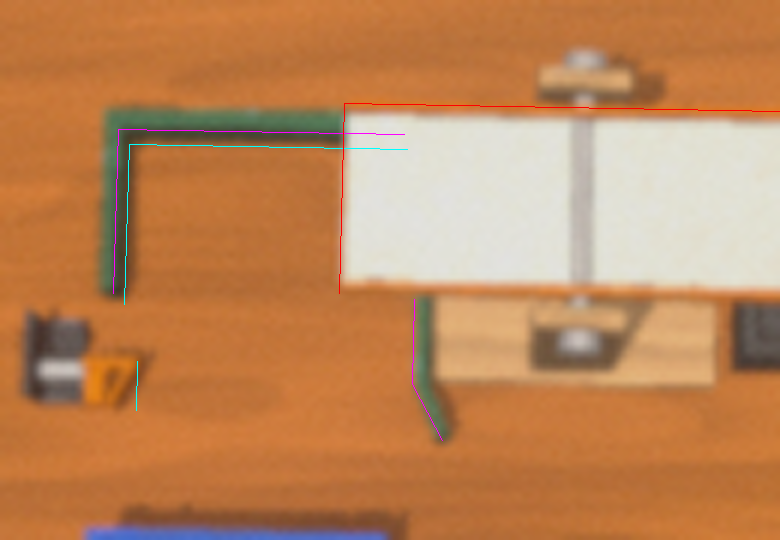

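```bash
python3 -m inch '[[0,-0.4,0,-1,0,0,0],[0,-0.8,0,-2.5,0,0,0],[0,-0.8,0,-4,0,0,0],[0,-0.8,0,-5.5,0,0,0],[0,-0.8,0,-7,0,0,0],[0,-0.8,0,-8,0,0,0],[0,-0.8,0,-8,0,0,0],[0,-0.8,0,-8,0,0,0]]'
python3 - <<'E'
from h import *
im=arm.get_image('top'); save(cv2.resize(im[125:245,190:350],(800,600),interpolation=cv2.INTER_CUBIC),'t3c.png')
im=arm.get_image('wrist'); save(im,'w3.png')
E
```

```text
clock: 4.75
position: [475.8, 220.2, 89.1]
ee_rot: [0.513, 0.488, -0.487, -0.512]
contact_force: [2.2, -3.5, 4.9]
gripper_width: 10.9
```

View pics/t3c.png

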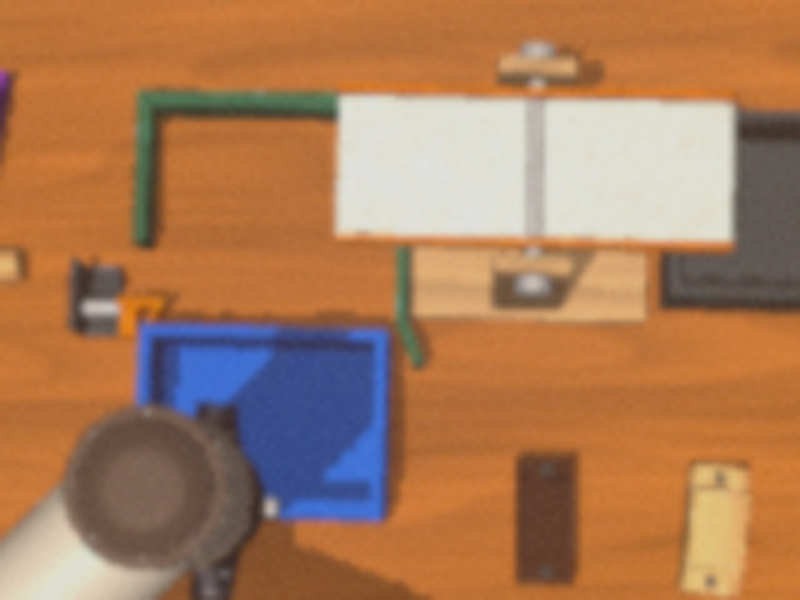

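View pics/w3.png

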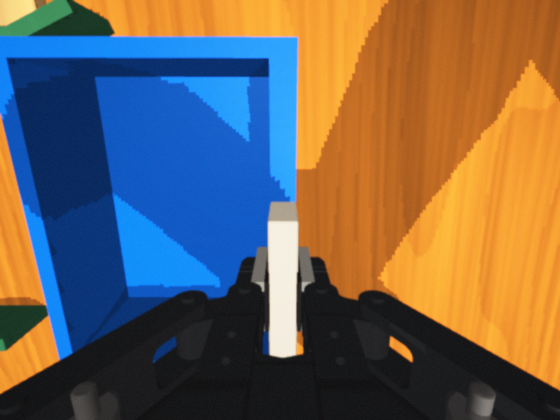

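Run:
```python
from fit import *
def cv5(p): return (np.array(p,float)+.5)/5-.5+np.array([190,125])
uv=np.array([cv5(p) for p in [(138,325),(390,327),(386,520)]]); P=np.array([(65,85,70),(65,-85,70),(-65,-85,70)],float)
def res(x): return (proj('top',R.from_euler('z',x[2]).apply(P)+[x[0],x[1],0],c)-uv).ravel()
s=least_squares(res,[530,200,0]); print(s.x.round(4),res(s.x).round(2))
D=R.from_euler('z',-.0459); print(D.inv().apply([s.x[0]-685.6,s.x[1]-189.8,0]), s.x[2]+.0459)
```

```text
[ 5.309084e+02  1.954002e+02 -3.800000e-02] [ 0.35  0.05 -0.3   0.19 -0.05 -0.24]
[-154.78567428   -1.50353723    0.        ] 0.007912459356461558
```

```bash
python3 -m inch '[[0,0.1,0,-1,0,0,0],[0,0.1,0,-2,0,0,0],[0,0.1,0,-3,0,0,0],[0,0.1,0,-4,0,0,0],[0,0.1,0,-5,0,0,0],[0,0.1,0,-6,0,0,0],[0,0.1,0,-7,0,0,0],[0,0.1,0,-8,0,0,0],[0,0.1,0,-8,0,0,0]]'
python3 - <<'E'
from h import *
im=arm.get_image('top'); save(cv2.resize(im[125:245,190:350],(800,600),interpolation=cv2.INTER_CUBIC),'t4c.png')
E
```

```text
clock: 5.6
position: [554.4, 216.1, 89.1]
ee_rot: [-0.512, -0.486, 0.489, 0.512]
contact_force: [-3.0, -5.6, 9.2]
gripper_width: 10.8
```

View pics/t4c.png

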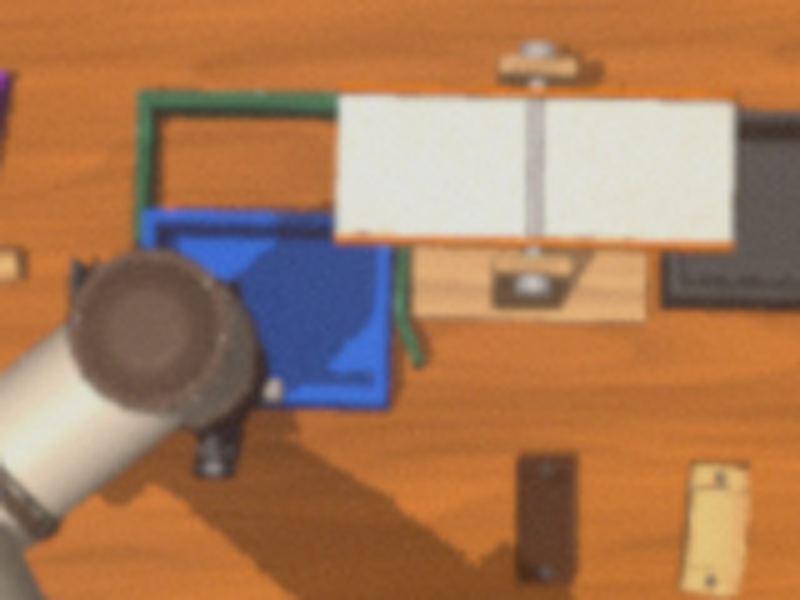

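```bash
python3 -m inch '[[0,0,0,-1,0,0,0],[0,0,0,-2,0,0,0],[0,0,0,-3,0,0,0],[0,0,0,-4,0,0,0],[0,0,0,-5,0,0,0],[0,0,0,-6,0,0,0],[0,0,0,-6.8,0,0,0],[0,0,0,-7.2,0,0,0],[0,0,0,-7.2,0,0,0]]'
python3 - <<'E'
from h import *
st=arm.read_state(); print(st['position'],st['contact_force'])
im=arm.get_image('scene'); save(cv2.resize(im[190:340,240:440],(800,600),interpolation=cv2.INTER_CUBIC),'s5c.png')
E
```

```text
clock: 6.4
position: [625.4, 212.6, 89.2]
ee_rot: [-0.512, -0.486, 0.489, 0.512]
contact_force: [-4.8, -3.4, 8.9]
gripper_width: 11.3
[625.40549481 212.64307296  89.18378611] [-4.78793986 -3.43539542  8.94042179]
```

View pics/s5c.png

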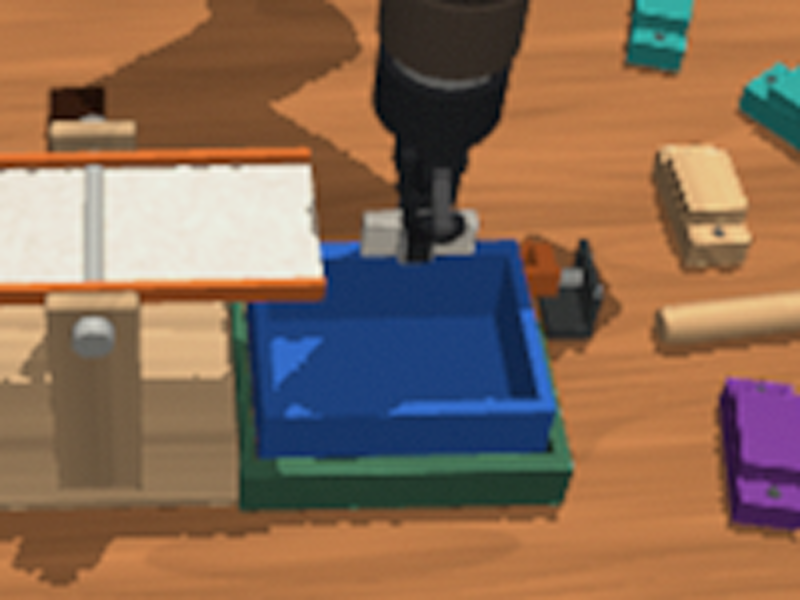

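Nearly home: the catch is still pushed out, and the box front is a few mm short of the end stop. I'll creep on and watch the force.

```bash
python3 -m inch '[[0,0,0,-0.3,0,0,0],[0,0,0,-0.3,0,0,0]]'; python3 -m inch '[[0,0,0,-0.2,0,0,0],[0,0,0,-0.2,0,0,0]]';  python3 -m inch '[[0,0,0,-0.2,0,0,0],[0,0,0,-0.2,0,0,0]]'
python3 - <<'E'
from h import *
im=arm.get_image('scene'); save(cv2.resize(im[190:340,240:440],(800,600),interpolation=cv2.INTER_CUBIC),'s6c.png')
E
```

```text
clock: 6.62
position: [628.5, 212.8, 89.2]
ee_rot: [-0.512, -0.486, 0.489, 0.512]
contact_force: [-4.3, -2.6, 7.6]
gripper_width: 11.0
clock: 6.78
position: [630.0, 213.0, 89.2]
ee_rot: [-0.512, -0.486, 0.489, 0.513]
contact_force: [-6.2, -2.3, 9.0]
gripper_width: 11.0
clock: 6.95
position: [632.0, 213.2, 89.2]
ee_rot: [-0.512, -0.486, 0.489, 0.513]
contact_force: [-5.4, -1.3, 8.3]
gripper_width: 11.2
```

View pics/s6c.png

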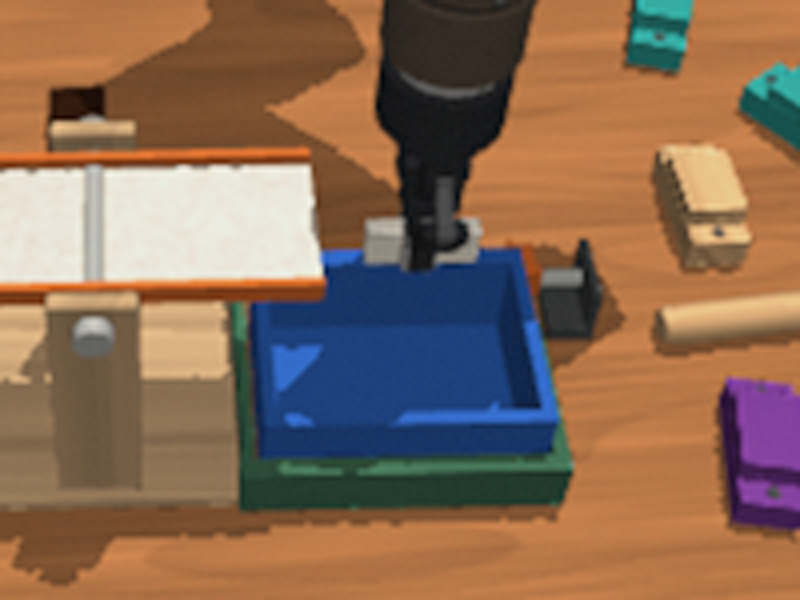

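The orange has sprung inward, so the catch seems to have clicked. I'll push to the stop to be sure.

```bash
python3 -m inch '[[0,0,0,-0.2,0,0,0],[0,0,0,-0.2,0,0,0]]';  python3 -m inch '[[0,0,0,-0.1,0,0,0],[0,0,0,-0.1,0,0,0]]'
python3 - <<'E'
from h import *
im=arm.get_image('scene'); save(cv2.resize(im[190:340,240:440],(800,600),interpolation=cv2.INTER_CUBIC),'s7c.png')
E
```

```text
clock: 7.17
position: [633.8, 213.2, 89.2]
ee_rot: [-0.511, -0.486, 0.489, 0.513]
contact_force: [-6.8, -1.1, 8.9]
gripper_width: 11.0
clock: 7.33
position: [633.8, 213.2, 89.2]
ee_rot: [-0.511, -0.486, 0.489, 0.513]
contact_force: [-10.3, -0.9, 10.3]
gripper_width: 11.1
```

View pics/s7c.png

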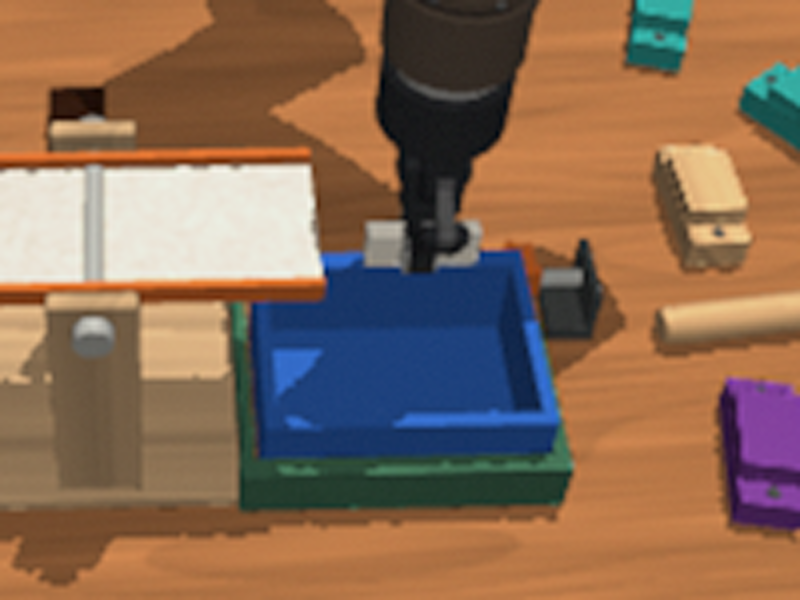

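```bash
python3 -m inch '[[0,0,0,0.2,0,0,0],[1,0,0,0.2,0,0,0],[1,0,0,0.2,0,0,0],[1,0,0,0.2,0,0,0],[1,0,0,0.2,0,0,0],[1,0,0,0.2,0,0,0],[1,0,-3,0.2,0,0,0],[1,0,-7,0.2,0,0,0],[1,0,-11,0.2,0,0,0],[1,0,-15,1,0,0,0],[1,0,-19,5,0,0,0],[1,0,-20,9,0,0,0],[1,0,-20,13,0,0,0],[1,0,-20,13,0,0,0]]'
python3 - <<'E'
from h import *
im=arm.get_image('scene'); save(cv2.resize(im[190:340,240:440],(800,600),interpolation=cv2.INTER_CUBIC),'s8c.png')
im=arm.get_image('wrist'); save(im,'w8.png')
im=arm.get_image('top'); save(cv2.resize(im[120:300,130:410],(800,514),interpolation=cv2.INTER_CUBIC),'t8.png'); save(im,'t8r.png')
E
```

```text
clock: 8.55
position: [502.8, 219.5, 290.5]
ee_rot: [-0.511, -0.489, 0.487, 0.512]
contact_force: [0.1, -0.8, 0.0]
gripper_width: 85.3
```

View pics/s8c.png

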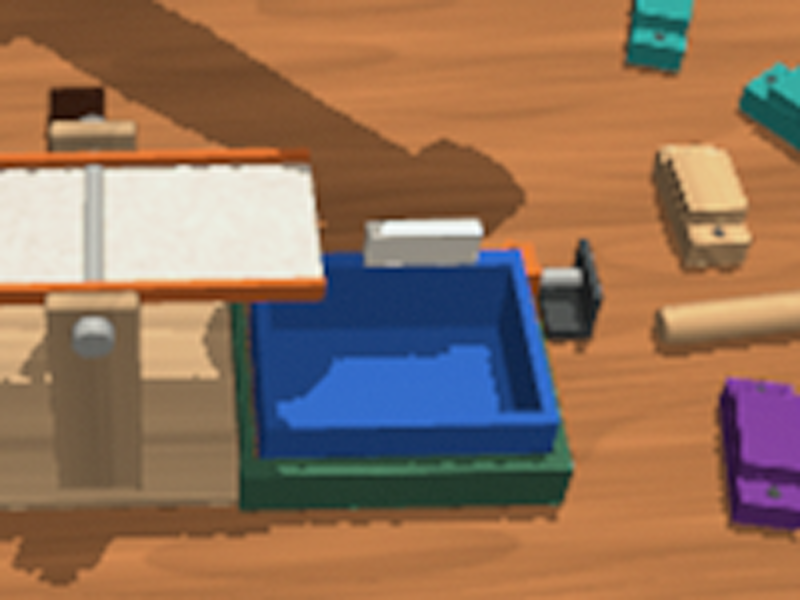

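View pics/w8.png

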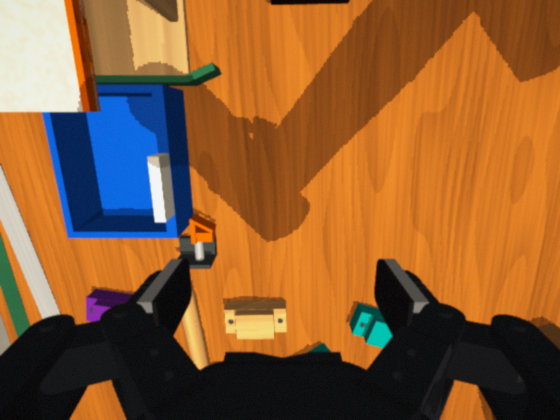

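View pics/t8.png

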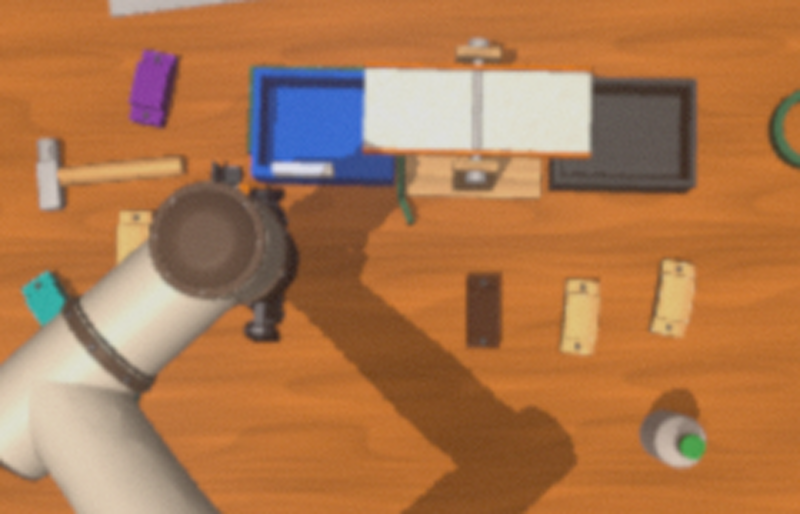

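```bash
cat >> h.py <<'E'
def cleats(cn='top',bias=(3.5,1,0),z=28):
    im=arm.get_image(cn); c=cam(cn); out=[]
    for l in ['plain1','stained1']:
        for d in arm.masks_of(l,cn):
            if d['conf']<0.25: continue
            m=d['mask'].astype(np.uint8); col=im[m>0].mean(0)
            cs,_=cv2.findContours(m,cv2.RETR_EXTERNAL,cv2.CHAIN_APPROX_NONE)
            k=max(cs,key=cv2.contourArea)[:,0]
            if len(k)<5: continue
            w=ray(cn,k,z,c)[:,:2].astype(np.float32)
            (cx,cy),(a,b),an=cv2.minAreaRect(w)
            if a<b: a,b,an=b,a,an+90
            an=(an+90)%180-90
            out.append((l,round(d['conf'],2),col.round(),cx+bias[0],cy+bias[1],a,b,an))
            print(l,round(d['conf'],2),col.round(),'c',round(cx+bias[0],1),round(cy+bias[1],1),'size',round(a),round(b),'long-axis deg',round(an,1))
    return im,out
E
python3 - <<'E'
from h import *
cleats(); print('wrist'); cleats('wrist',(0,0,0))
print(arm.read_state()['position'])
E
```

```text
plain1 0.7 [205. 162. 102.] c 473.6 -226.2 size 92 49 long-axis deg -10.3
plain1 0.67 [130.  64. 133.] c 752.5 407.6 size 93 54 long-axis deg -15.8
plain1 0.65 [215. 176. 114.] c 568.3 432.8 size 53 32 long-axis deg -8.7
plain1 0.65 [ 66. 158. 147.] c 497.9 544.4 size 49 48 long-axis deg -46.1
plain1 0.52 [209. 165. 103.] c 453.2 -111.6 size 92 47 long-axis deg -7.5
stained1 0.52 [102.  65.  43.] c 464.0 4.9 size 87 38 long-axis deg -1.6
wrist
plain1 0.79 [195. 155.  84.] c 552.7 427.4 size 88 67 long-axis deg -3.0
plain1 0.74 [ 10. 131. 117.] c 392.5 445.4 size 81 47 long-axis deg -64.4
plain1 0.68 [85. 30. 99.] c 767.3 384.0 size 76 36 long-axis deg 29.4
plain1 0.46 [27. 68. 57.] c 459.1 477.9 size 21 11 long-axis deg -3.0
plain1 0.39 [190. 165. 127.] c 700.3 75.9 size 262 115 long-axis deg -2.8
stained1 0.69 [189. 165. 127.] c 699.8 75.9 size 263 115 long-axis deg -2.8
stained1 0.57 [33. 15.  5.] c 465.3 31.9 size 82 4 long-axis deg -2.8
[507.5544328  219.74239287 287.29192227]
```

Run:
```python
from h import *
rows([552,428,200],np.radians(87)); print(arm.read_state()['joints'].round(2))
```

```text
shift cm [21.03  8.7  -3.41] rot [ -0.1 -89.9   0. ]
[ 0.7   0.24 -0.11  0.   -1.23 -0.75]
```

```bash
python3 -m inch '[[1,21,8.7,-3.4,0,-90,0],[1,21,8.7,-3.4,0,-90,0],[1,21,8.7,-3.4,0,-90,0],[1,21,8.7,-3.4,0,-90,0],[1,21,8.7,-3.4,0,-90,0],[1,21,8.7,-3.4,0,-90,0],[1,21,8.7,-3.4,0,-90,0],[1,21,8.7,-3.4,0,-90,0],[1,21,8.7,-3.4,0,-90,0],[1,21,8.7,-3.4,0,-90,0],[1,21,8.7,-3.4,0,-90,0],[1,21,8.7,-3.4,0,-90,0],[1,21,8.7,-3.4,0,-90,0],[1,21,8.7,-3.4,0,-90,0],[1,21,8.7,-3.4,0,-90,0]]'
python3 - <<'E'
from h import *
im,o=cleats('wrist',(0,0,0)); save(im,'w9.png'); st=arm.read_state(); print(st['joints'].round(2))
print(R.from_quat(st['ee_rot']).as_matrix().round(2), proj('wrist',[[552,428,38]]))
E
```

```text
clock: 10.25
position: [551.4, 427.8, 200.4]
ee_rot: [-0.018, -0.707, 0.707, 0.018]
contact_force: [0.1, 0.4, 0.7]
gripper_width: 85.7
plain1 0.97 [106.  39. 122.] c 707.2 419.9 size 39 16 long-axis deg 87.1
plain1 0.91 [  7. 143. 129.] c 481.5 532.6 size 90 59 long-axis deg 35.2
plain1 0.78 [173. 121.  64.] c 555.0 433.3 size 91 41 long-axis deg -2.1
plain1 0.59 [  8. 126. 112.] c 392.2 449.1 size 65 45 long-axis deg -18.5
[ 0.89  0.54  0.14  0.   -1.17  0.63]
[[-1.   -0.   -0.05]
 [ 0.05 -0.   -1.  ]
 [ 0.   -1.    0.  ]] [[282.47206767 194.38692223]]
```

View pics/w9.png

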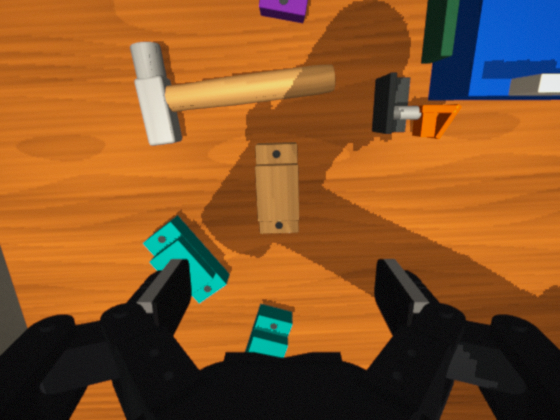

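```bash
python3 -m inch '[[1,-0.3,4,-0.5,0,0,0],[1,-0.3,8,-0.5,0,0,0],[1,-0.3,12,-0.5,0,0,0],[1,-0.3,15,-0.5,0,0,0],[1,-0.3,16.8,-0.5,0,0,0],[1,-0.3,16.8,-0.5,0,0,0],[0,-0.3,16.8,-0.5,0,0,0],[0,-0.3,16.8,-0.5,0,0,0],[0,-0.3,16.8,-0.5,0,0,0],[0,-0.3,16.8,-0.5,0,0,0],[0,-0.3,16.8,-0.5,0,0,0]]'
python3 -m inch '[[0,0,-4,0,0,0,0],[0,0,-8,0,0,0,0],[0,0,-12,0,0,0,0],[0,0,-16,0,0,0,0],[0,0,-20,0,0,0,0],[0,0,-24,0,0,0,0],[0,0,-24,0,0,0,0]]'
python3 - <<'E'
from h import *
a=-.0459
D=R.from_euler('z',a); p=D.apply([0,60,0])+[681,10.8,0]; print(p)
rows([530,120,270],a); rows([p[0],p[1],270],a); print(arm.read_state()['joints'].round(2))
E
```

```text
clock: 11.32
position: [555.2, 434.0, 36.1]
ee_rot: [0.018, 0.708, -0.706, -0.016]
contact_force: [0.1, 0.5, 3.9]
gripper_width: 38.8
clock: 11.9
position: [557.1, 434.5, 285.8]
ee_rot: [0.022, 0.712, -0.702, -0.012]
contact_force: [1.7, 0.1, 1.3]
gripper_width: 38.6
[683.75303308  70.7368068    0.        ]
shift cm [ 1.21  1.13 31.57] rot [ 1.3 89.9 -0.1]
shift cm [-14.38   1.31  35.75] rot [ 1.3 89.9 -0.1]
[ 0.89  0.5   0.28  0.   -1.33  0.63]
```

```bash
python3 -m inch '[[0,1.2,0,10,0,90,0],[0,1.2,0,31.6,0,90,0],[0,1.2,0,31.6,0,90,0],[0,1.2,0,31.6,0,90,0],[0,1.2,0,31.6,0,90,0],[0,1.2,0,31.6,0,90,0],[0,1.2,0,31.6,0,90,0],[0,1.2,0,31.6,0,90,0],[0,1.2,0,31.6,0,90,0],[0,1.2,0,31.6,0,90,0],[0,1.2,0,31.6,0,90,0],[0,1.2,0,31.6,0,90,0],[0,1.2,0,31.6,0,90,0],[0,1.2,0,31.6,0,90,0],[0,1.2,0,31.6,0,90,0]]'
python3 - <<'E'
from h import *
a=-.0459
st=arm.read_state(); print(st['position'],st['gripper_width'])
rows([683.8,70.7,270],a)
im=arm.get_image('wrist'); save(im,'w10.png')
print(arm.read_state()['position'])
E
```

```text
clock: 13.15
position: [526.5, 117.6, 273.6]
ee_rot: [-0.512, -0.488, 0.488, 0.512]
contact_force: [-0.6, 0.1, -1.1]
gripper_width: 38.9
[526.49518775 117.62050385 273.55292255] 38.86861624388371
shift cm [ -3.95   0.36 -15.93] rot [ 0.  -0.1  0. ]
[526.56035862 117.68976457 273.52145181]
```

View pics/w10.png

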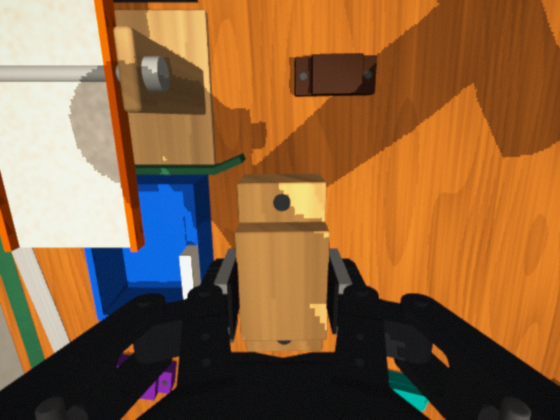

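```bash
python3 -m inch '[[0,-4,0.4,-4,0,0,0],[0,-4,0.4,-8,0,0,0],[0,-4,0.4,-12,0,0,0],[0,-4,0.4,-15,0,0,0],[0,-4,0.4,-15.9,0,0,0],[0,-4,0.4,-15.9,0,0,0],[0,-4,0.4,-15.9,0,0,0]]'
python3 - <<'E'
from h import *
im=arm.get_image('wrist'); save(im,'w11.png'); im=arm.get_image('scene'); save(cv2.resize(im[150:340,140:400],(800,584),interpolation=cv2.INTER_CUBIC),'s11.png')
st=arm.read_state();print(st['position'],st['gripper_width'])
E
```

```text
clock: 13.78
position: [683.6, 69.8, 268.1]
ee_rot: [-0.512, -0.487, 0.488, 0.512]
contact_force: [-0.7, 0.6, -0.8]
gripper_width: 39.0
[682.80257616  70.17135678 269.58160514] 38.884543435573256
```

View pics/w11.png

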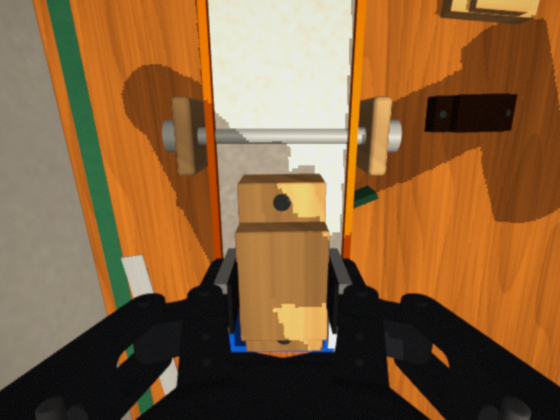

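View pics/s11.png

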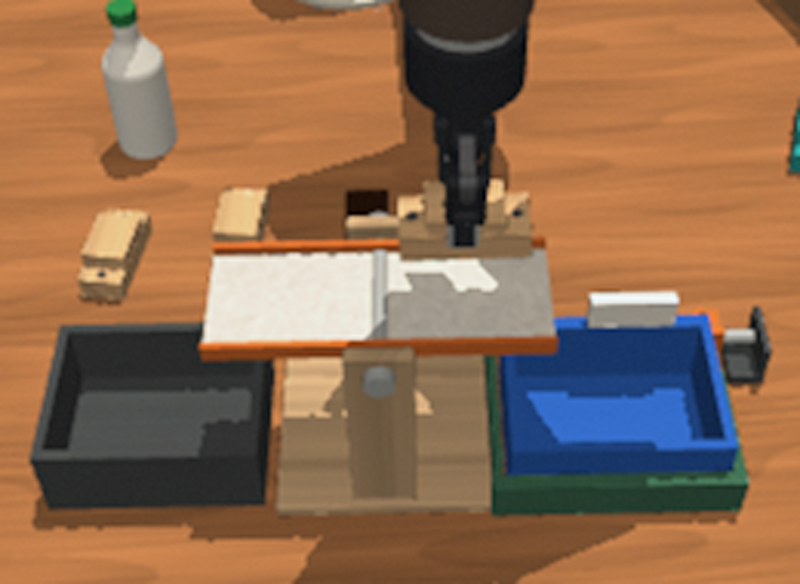

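```bash
python3 -m inch '[[0,0,2,0,0,0,0],[0,0,4,0,0,0,0],[0,0,5.5,0,0,0,0],[0,0,6.1,0,0,0,0],[0,0,6.1,0,0,0,0],[0,0,6.1,0,0,0,0],[0,0,6.1,0,0,0,0]]'
python3 - <<'E'
from h import *
im=arm.get_image('scene'); save(cv2.resize(im[150:340,140:400],(800,584),interpolation=cv2.INTER_CUBIC),'s12.png')
E
```

```text
clock: 14.47
position: [684.0, 70.2, 210.2]
ee_rot: [0.512, 0.489, -0.487, -0.511]
contact_force: [0.3, 0.5, -0.0]
gripper_width: 38.9
```

View pics/s12.png

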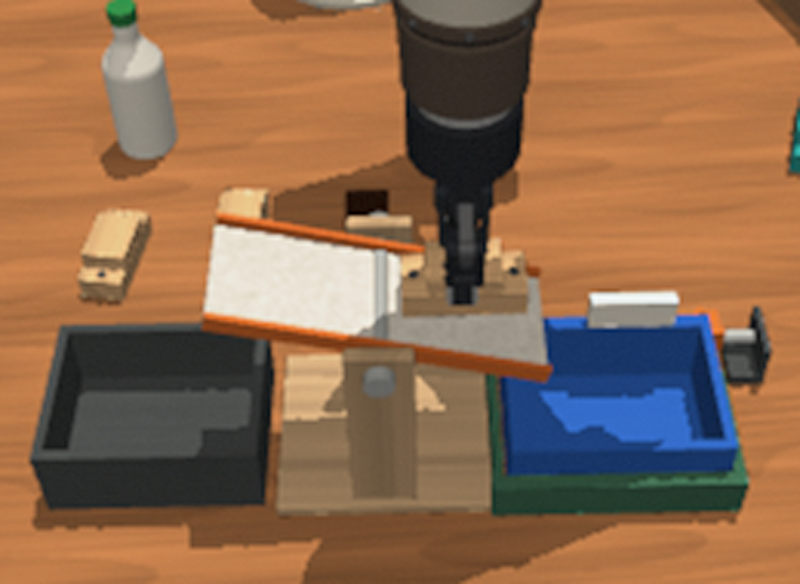

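```bash
python3 -m inch '[[0.7,0,0,0,0,0,0],[0.7,0,0,0,0,0,0],[0.7,0,0,0,0,0,0],[0.7,0,0,0,0,0,0],[0.7,0,-1,0,0,0,0],[0.7,0,-3,0,0,0,0],[0.7,0,-6,0,0,0,0],[0.7,0,-9,0,0,0,0],[0.7,0,-9,0,0,0,0],[0.7,0,-9,0,0,0,0],[0.7,0,-9,0,0,0,0],[0.7,0,-9,0,0,0,0]]'
python3 - <<'E'
from h import *
im=arm.get_image('scene'); save(cv2.resize(im[150:340,140:400],(800,584),interpolation=cv2.INTER_CUBIC),'s13.png')
E
```

```text
clock: 15.52
position: [683.1, 69.9, 297.2]
ee_rot: [-0.512, -0.487, 0.488, 0.513]
contact_force: [-0.3, 0.1, -0.4]
gripper_width: 60.0
```

View pics/s13.png

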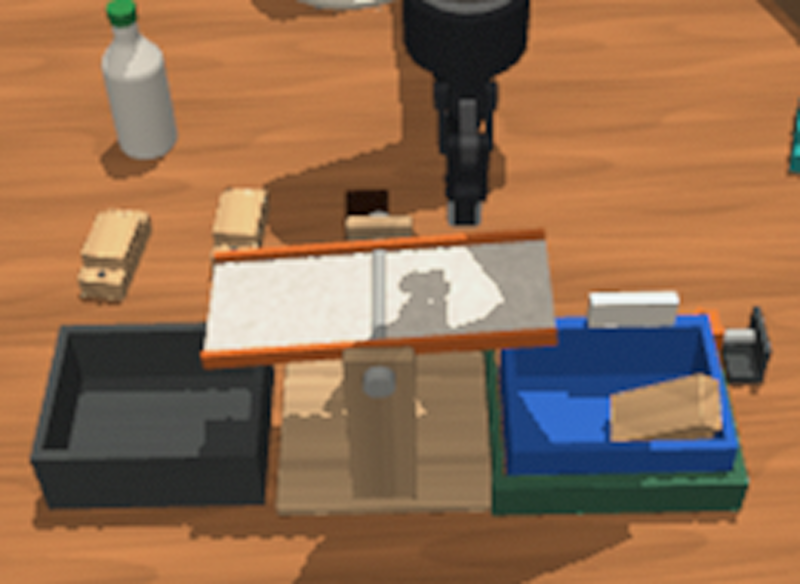

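Run:
```python
from h import *
rows([453,-111,210],np.radians(83))
```

```text
shift cm [-19.19   8.77  22.08] rot [ -0.2 -85.8   0.1]
```

```bash
python3 -m inch '[[1,-2,2,15,0,-86,0],[1,-4,2,15,0,-86,0],[1,-8,2,22,0,-86,0],[1,-19.2,8.8,22,0,-86,0],[1,-19.2,8.8,22,0,-86,0],[1,-19.2,8.8,22,0,-86,0],[1,-19.2,8.8,22,0,-86,0],[1,-19.2,8.8,22,0,-86,0],[1,-19.2,8.8,22,0,-86,0],[1,-19.2,8.8,22,0,-86,0],[1,-19.2,8.8,22,0,-86,0],[1,-19.2,8.8,22,0,-86,0],[1,-19.2,8.8,22,0,-86,0],[1,-19.2,8.8,22,0,-86,0],[1,-19.2,8.8,22,0,-86,0]]'
python3 - <<'E'
from h import *
im,o=cleats('wrist',(0,0,0)); save(im,'w14.png'); st=arm.read_state(); print(st['joints'].round(2))
im=arm.get_image('scene'); save(im,'s14.png')
for k in o:
    if k[2][0]>150 and k[5]<110: rows([k[3],k[4],30],np.radians(k[7]+90))
E
```

```text
clock: 16.82
position: [454.3, -111.0, 210.0]
ee_rot: [-0.043, -0.706, 0.706, 0.043]
contact_force: [-0.3, -0.4, 0.8]
gripper_width: 85.1
plain1 0.95 [212. 177.  98.] c 474.4 -226.0 size 89 52 long-axis deg -11.7
plain1 0.83 [230. 198. 112.] c 454.9 -113.9 size 91 41 long-axis deg -7.8
stained1 0.72 [54. 28. 15.] c 464.8 3.0 size 92 54 long-axis deg -2.1
[ 0.11  0.15 -0.42  0.   -0.99  1.34]
shift cm [-3.36 18.02 11.18] rot [-0.   4.8  0. ]
shift cm [-0.08 18.02  0.29] rot [-0.  1.  0.]
```

View pics/w14.png

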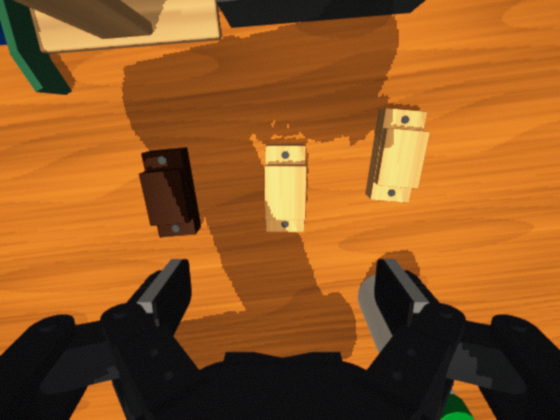

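View pics/s14.png

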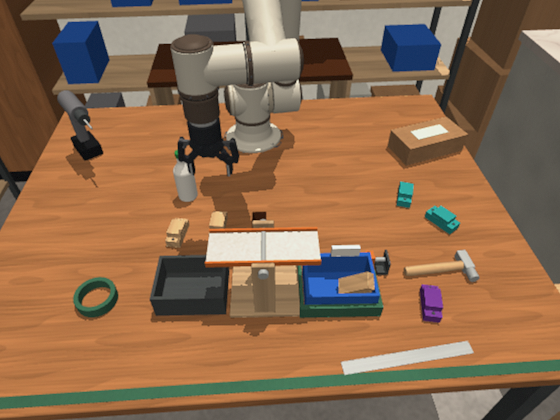

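```bash
python3 -m inch '[[1,-0.1,4,0.3,0,1,0],[1,-0.1,8,0.3,0,1,0],[1,-0.1,12,0.3,0,1,0],[1,-0.1,16,0.3,0,1,0],[1,-0.1,17.7,0.3,0,1,0],[1,-0.1,17.7,0.3,0,1,0],[0,-0.1,17.7,0.3,0,1,0],[0,-0.1,17.7,0.3,0,1,0],[0,-0.1,17.7,0.3,0,1,0],[0,-0.1,17.7,0.3,0,1,0],[0,-0.1,17.7,0.3,0,1,0]]'
python3 -m inch '[[0,0,-4,0,0,0,0],[0,0,-8,0,0,0,0],[0,0,-12,0,0,0,0],[0,0,-16,0,0,0,0],[0,0,-20,0,0,0,0],[0,0,-23,0,0,0,0],[0,0,-24,0,0,0,0],[0,0,-24,0,0,0,0]]'
python3 - <<'E'
from h import *
a=-.0459
rows([540,70,270],a); rows([683.8,70.7,270],a)
E
```

```text
clock: 17.93
position: [456.7, -114.0, 35.3]
ee_rot: [0.049, 0.706, -0.705, -0.046]
contact_force: [-1.6, 0.2, 5.8]
gripper_width: 39.2
clock: 18.6
position: [456.2, -114.1, 277.2]
ee_rot: [0.051, 0.706, -0.705, -0.045]
contact_force: [-0.9, 0.1, -1.0]
gripper_width: 38.7
shift cm [ -5.8    0.8  -19.37] rot [ 0.5 84.8 -0.3]
shift cm [-20.03   0.93 -21.39] rot [ 0.5 84.8 -0.3]
```

```bash
python3 -m inch '[[0,-5.8,0.4,-19.4,0,85,0],[0,-5.8,0.4,-19.4,0,85,0],[0,-5.8,0.4,-19.4,0,85,0],[0,-5.8,0.4,-19.4,0,85,0],[0,-5.8,0.4,-19.4,0,85,0],[0,-5.8,0.4,-19.4,0,85,0],[0,-9,0.4,-20,0,85,0],[0,-12,0.4,-20.4,0,85,0],[0,-15,0.4,-20.8,0,85,0],[0,-18,0.4,-21.2,0,85,0],[0,-20,0.4,-21.4,0,85,0],[0,-20,0.4,-21.4,0,85,0],[0,-20,0.4,-21.4,0,85,0],[0,-20,0.4,-21.4,0,85,0],[0,-20,0.4,-21.4,0,85,0],[0,-20,0.4,-21.4,0,85,0]]'
python3 - <<'E'
from h import *
im=arm.get_image('wrist'); save(im,'w15.png')
st=arm.read_state();print(st['position'],st['gripper_width']); rows([683.8,70.7,208],-.0459)
E
```

```text
clock: 19.93
position: [681.6, 70.8, 269.2]
ee_rot: [-0.511, -0.488, 0.488, 0.512]
contact_force: [-0.3, -0.1, -0.7]
gripper_width: 38.9
[681.69338631  70.87090761 269.5285104 ] 39.22862263918427
shift cm [-0.01  6.15 -0.21] rot [-0.  -0.1  0. ]
```

View pics/w15.png

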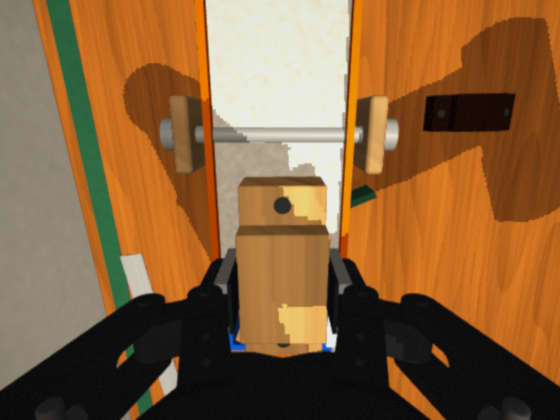

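```bash
python3 -m inch '[[0,0,2,-0.2,0,0,0],[0,0,4,-0.2,0,0,0],[0,0,5.5,-0.2,0,0,0],[0,0,6,-0.2,0,0,0],[0,0,6,-0.2,0,0,0],[0,0,6,-0.2,0,0,0],[0.7,0,6,-0.2,0,0,0],[0.7,0,6,-0.2,0,0,0],[0.7,0,6,-0.2,0,0,0],[0.7,0,6,-0.2,0,0,0],[0.7,0,5,-0.2,0,0,0],[0.7,0,3,0,0,0,0],[0.7,0,0,0,0,0,0],[0.7,0,-3,0,0,0,0],[0.7,0,-3,0,0,0,0],[0.7,0,-3,0,0,0,0],[0.7,0,-3,0,0,0,0],[0.7,0,-3,0,0,0,0]]'
python3 - <<'E'
from h import *
im=arm.get_image('scene'); save(cv2.resize(im[150:340,140:400],(800,584),interpolation=cv2.INTER_CUBIC),'s16.png')
rows([474,-226,210],np.radians(78.5))
E
```

```text
clock: 21.48
position: [681.8, 70.7, 298.3]
ee_rot: [-0.512, -0.487, 0.488, 0.513]
contact_force: [0.2, -0.4, 0.2]
gripper_width: 59.7
shift cm [-30.64   8.87  19.28] rot [ -0.1 -81.3   0.1]
```

View pics/s16.png

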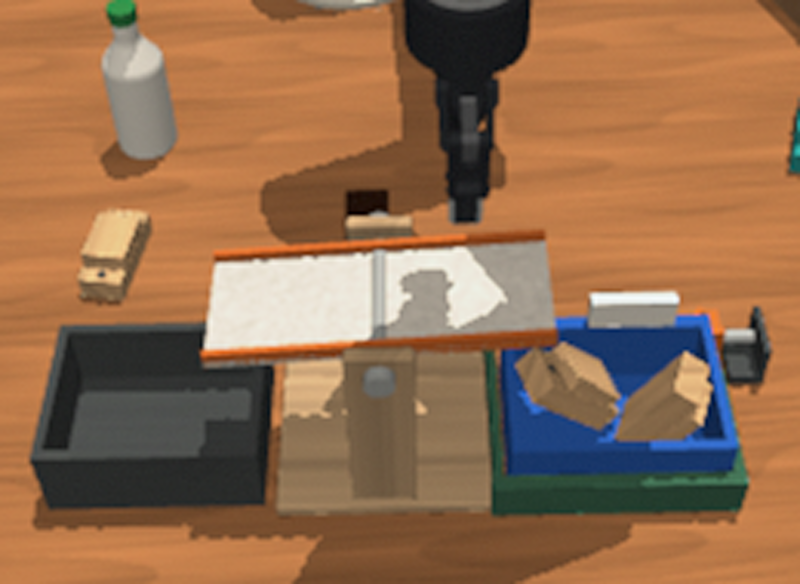

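```bash
python3 -m inch '[[1,-2,2,15,0,-81,0],[1,-4,2,15,0,-81,0],[1,-8,2,20,0,-81,0],[1,-12,4,20,0,-81,0],[1,-30.6,8.9,19.3,0,-81,0],[1,-30.6,8.9,19.3,0,-81,0],[1,-30.6,8.9,19.3,0,-81,0],[1,-30.6,8.9,19.3,0,-81,0],[1,-30.6,8.9,19.3,0,-81,0],[1,-30.6,8.9,19.3,0,-81,0],[1,-30.6,8.9,19.3,0,-81,0],[1,-30.6,8.9,19.3,0,-81,0],[1,-30.6,8.9,19.3,0,-81,0],[1,-30.6,8.9,19.3,0,-81,0],[1,-30.6,8.9,19.3,0,-81,0]]'
python3 - <<'E'
from h import *
im,o=cleats('wrist',(0,0,0)); save(im,'w17.png')
for k in o:
    if k[2][0]>150 and k[5]<110: rows([k[3],k[4],33],np.radians(k[7]+90))
for d in arm.masks_of('glue','wrist')[:1]: print(d['conf'],d['extent'])
E
```

```text
clock: 22.78
position: [474.7, -225.0, 210.2]
ee_rot: [0.073, 0.703, -0.703, -0.073]
contact_force: [-0.5, 0.7, -0.1]
gripper_width: 85.5
plain1 0.89 [232. 202. 113.] c 475.6 -228.2 size 89 42 long-axis deg -11.9
stained1 0.76 [40. 18.  7.] c 465.7 0.6 size 91 67 long-axis deg -1.3
shift cm [-0.12 17.75  0.33] rot [ 0.   0.1 -0. ]
0.82 [272.6, 300.0, 57.7, 57.0]
```

View pics/w17.png

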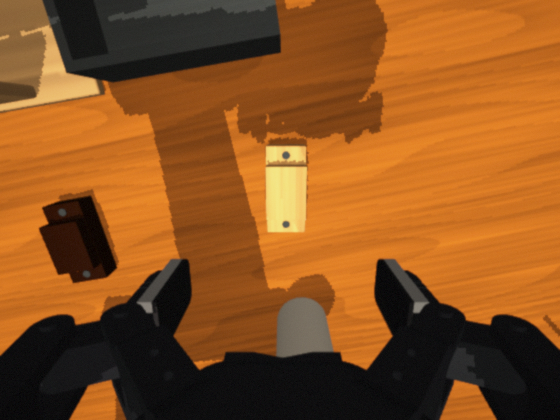

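```bash
python3 -m inch '[[1,-0.1,4,0.3,0,0,0],[1,-0.1,8,0.3,0,0,0],[1,-0.1,12,0.3,0,0,0],[1,-0.1,16,0.3,0,0,0],[1,-0.1,17.7,0.3,0,0,0],[1,-0.1,17.7,0.3,0,0,0],[0,-0.1,17.7,0.3,0,0,0],[0,-0.1,17.7,0.3,0,0,0],[0,-0.1,17.7,0.3,0,0,0],[0,-0.1,17.7,0.3,0,0,0],[0,-0.1,17.7,0.3,0,0,0]]'
python3 -m inch '[[0,0,-4,0,0,0,0],[0,0,-8,0,0,0,0],[0,0,-12,0,0,0,0],[0,0,-16,0,0,0,0],[0,0,-20,0,0,0,0],[0,0,-23,0,0,0,0],[0,0,-24,0,0,0,0],[0,0,-24,0,0,0,0]]'
python3 - <<'E'
from h import *
a=-.0459
rows([540,70,270],a); rows([683.8,70.7,270],a)
E
```

```text
clock: 23.9
position: [476.6, -228.8, 35.5]
ee_rot: [-0.074, -0.703, 0.704, 0.071]
contact_force: [-0.2, 0.5, 5.6]
gripper_width: 38.7
clock: 24.57
position: [476.0, -228.9, 277.3]
ee_rot: [-0.076, -0.703, 0.704, 0.07]
contact_force: [0.1, -0.2, -0.5]
gripper_width: 38.4
shift cm [ -0.14   0.74 -30.56] rot [ 0.4 80.8 -0.4]
shift cm [-14.21   0.86 -33.57] rot [ 0.4 80.8 -0.4]
```

```bash
python3 -m inch '[[0,-0.1,0.4,-30.6,0,81,0],[0,-0.1,0.4,-30.6,0,81,0],[0,-0.1,0.4,-30.6,0,81,0],[0,-0.1,0.4,-30.6,0,81,0],[0,-0.1,0.4,-30.6,0,81,0],[0,-0.1,0.4,-30.6,0,81,0],[0,-0.1,0.4,-30.6,0,81,0],[0,-0.1,0.4,-30.6,0,81,0],[0,-3,0.4,-31.4,0,81,0],[0,-6.5,0.4,-32,0,81,0],[0,-10,0.4,-32.8,0,81,0],[0,-13,0.4,-33.4,0,81,0],[0,-14.2,0.4,-33.6,0,81,0],[0,-14.2,0.4,-33.6,0,81,0],[0,-14.2,0.4,-33.6,0,81,0],[0,-14.2,0.4,-33.6,0,81,0],[0,-14.2,0.4,-33.6,0,81,0]]'
python3 - <<'E'
from h import *
im=arm.get_image('wrist'); save(im,'w18.png')
st=arm.read_state();print(st['position'],st['gripper_width']); rows([683.8,70.7,209.5],-.0459)
im=arm.get_image('scene'); save(cv2.resize(im[150:340,140:400],(800,584),interpolation=cv2.INTER_CUBIC),'s18.png')
E
```

```text
clock: 25.98
position: [681.5, 71.2, 269.1]
ee_rot: [-0.512, -0.487, 0.488, 0.512]
contact_force: [-0.2, -0.1, -0.3]
gripper_width: 39.0
[681.66667521  71.28742399 269.58709348] 39.0852019659843
shift cm [-0.05  6.01 -0.22] rot [-0.  -0.1  0. ]
```

View pics/w18.png

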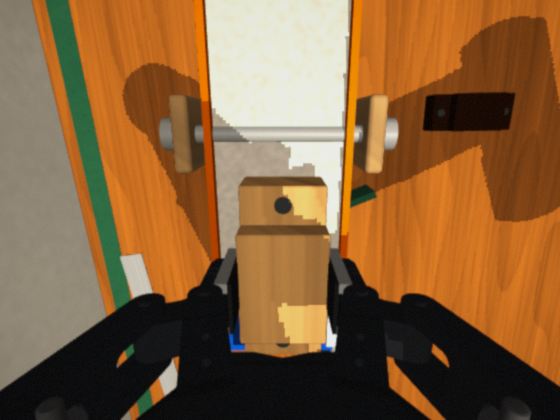

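View pics/s18.png

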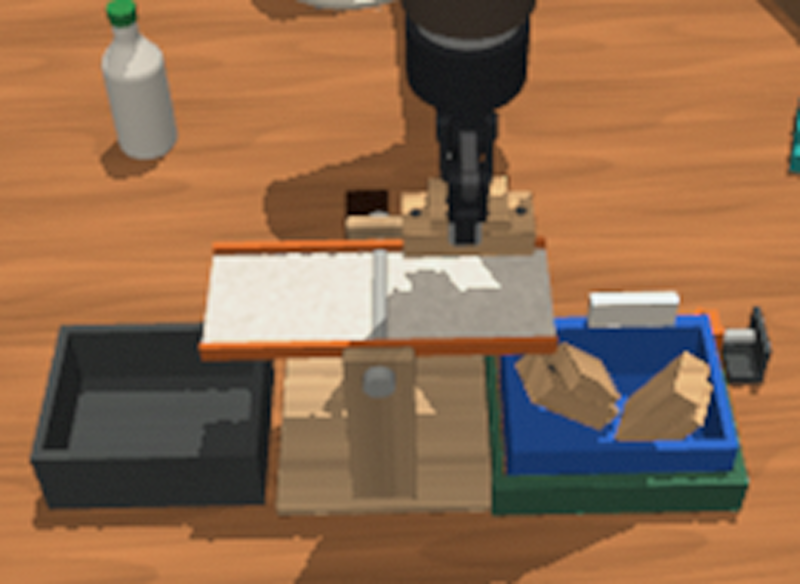

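```bash
python3 -m inch '[[0,0,2,-0.2,0,0,0],[0,0,4,-0.2,0,0,0],[0,0,5.5,-0.2,0,0,0],[0,0,6,-0.2,0,0,0],[0,0,6,-0.2,0,0,0],[0,0,6,-0.2,0,0,0],[0.7,0,6,-0.2,0,0,0],[0.7,0,6,-0.2,0,0,0],[0.7,0,6,-0.2,0,0,0],[0.7,0,6,-0.2,0,0,0],[0.7,0,5,-0.2,0,0,0],[0.7,0,3,0,0,0,0],[0.7,0,0,0,0,0,0],[0.7,0,-3,0,0,0,0],[0.7,0,-3,0,0,0,0],[0.7,0,-3,0,0,0,0],[0.7,0,-3,0,0,0,0],[0.7,0,-3,0,0,0,0]]'
python3 - <<'E'
from h import *
im=arm.get_image('scene'); save(cv2.resize(im[150:340,140:400],(800,584),interpolation=cv2.INTER_CUBIC),'s19.png')
rows([465,2,210],np.radians(88))
E
```

```text
clock: 27.58
position: [682.1, 71.2, 298.2]
ee_rot: [-0.512, -0.487, 0.488, 0.513]
contact_force: [-0.3, 0.5, -0.6]
gripper_width: 59.7
shift cm [-7.97  8.85 21.33] rot [-0.1 89.2 -0.1]
```

View pics/s19.png

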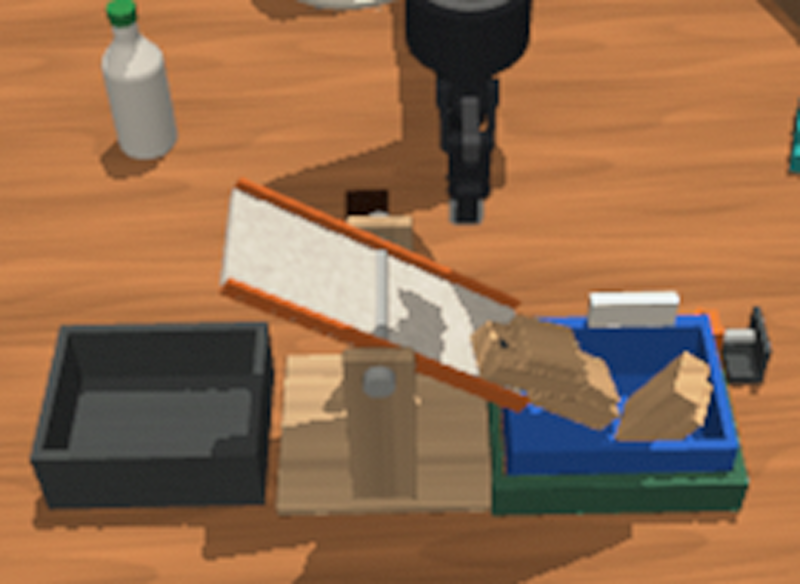

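```bash
python3 -m inch '[[0.7,0,0,0,0,0,0],[0.7,0,0,0,0,0,0],[0.7,0,0,0,0,0,0],[0.7,0,0,0,0,0,0],[0.7,0,0,0,0,0,0],[0.7,0,0,0,0,0,0]]'
python3 - <<'E'
from h import *
im=arm.get_image('scene'); save(cv2.resize(im[200:320,240:400],(800,600),interpolation=cv2.INTER_CUBIC),'s20.png')
im=arm.get_image('wrist'); save(im,'w20.png')
E
```

```text
clock: 28.13
position: [682.7, 71.3, 299.3]
ee_rot: [-0.512, -0.488, 0.488, 0.512]
contact_force: [-0.2, -0.6, -0.2]
gripper_width: 59.8
```

View pics/s20.png

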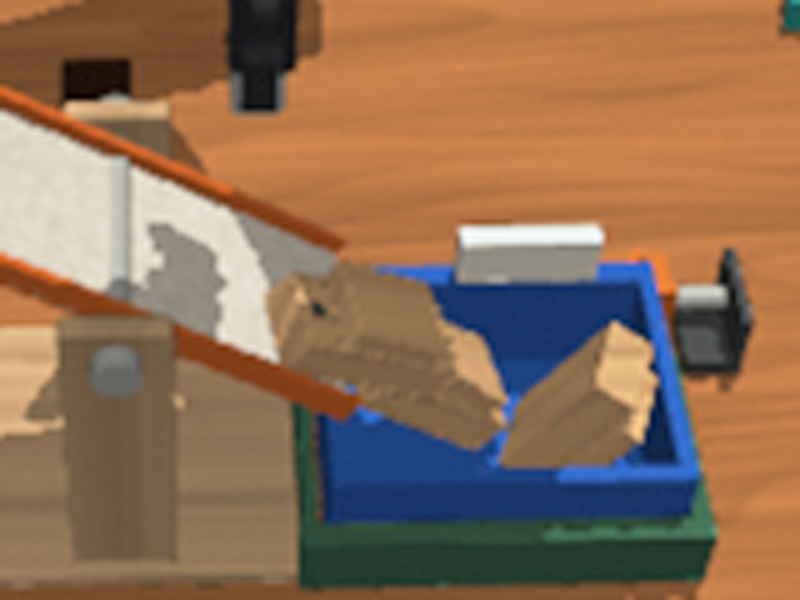

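View pics/w20.png

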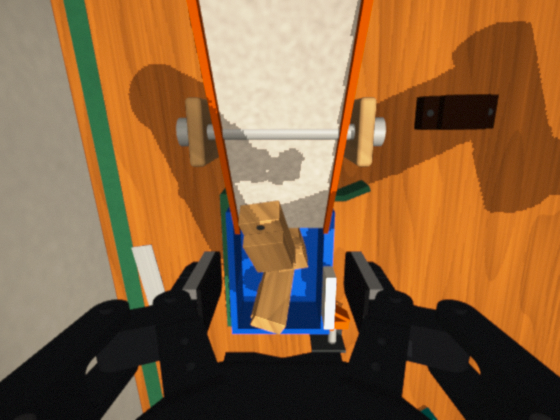

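```bash
python3 - <<'E'
from h import *
rows([676.4,-89,285],-.0459)
E
python3 -m inch '[[0,-4,0,0,0,0,0],[0,-8,0,0,0,0,0],[0,-12,0,0,0,0,0],[0,-15,0.5,-0.1,0,0,0],[0,-16,1,-0.1,0,0,0],[0,-16,1,-0.1,0,0,0],[0,-16,1,-0.1,0,0,0],[0,-16,1,-0.1,0,0,0]]'
python3 - <<'E'
from h import *
rows([676.4,-89,210],-.0459)
E
```

```text
shift cm [-16.04   1.43  -0.16] rot [-0.  -0.2 -0. ]
clock: 28.9
position: [676.1, -87.5, 289.5]
ee_rot: [0.512, 0.488, -0.488, -0.512]
contact_force: [-0.1, -0.1, 0.2]
gripper_width: -0.1
shift cm [-0.15  7.95 -0.03] rot [ 0.  -0.1  0. ]
```

```bash
python3 -m inch '[[0,0,1,0,0,0,0],[0,0,2,0,0,0,0],[0,0,3,0,0,0,0],[0,0,4,0,0,0,0],[0,0,5,0,0,0,0],[0,0,6,0,0,0,0],[0,0,7,0,0,0,0],[0,0,8,0,0,0,0],[0,0,8,0,0,0,0],[0,0,8,0,0,0,0]]'
python3 - <<'E'
from h import *
im=arm.get_image('scene'); save(cv2.resize(im[150:340,140:400],(800,584),interpolation=cv2.INTER_CUBIC),'s21.png')
E
```

```text
clock: 29.73
position: [675.6, -88.7, 208.4]
ee_rot: [-0.512, -0.487, 0.488, 0.512]
contact_force: [0.5, -0.8, 0.8]
gripper_width: -0.1
```

View pics/s21.png

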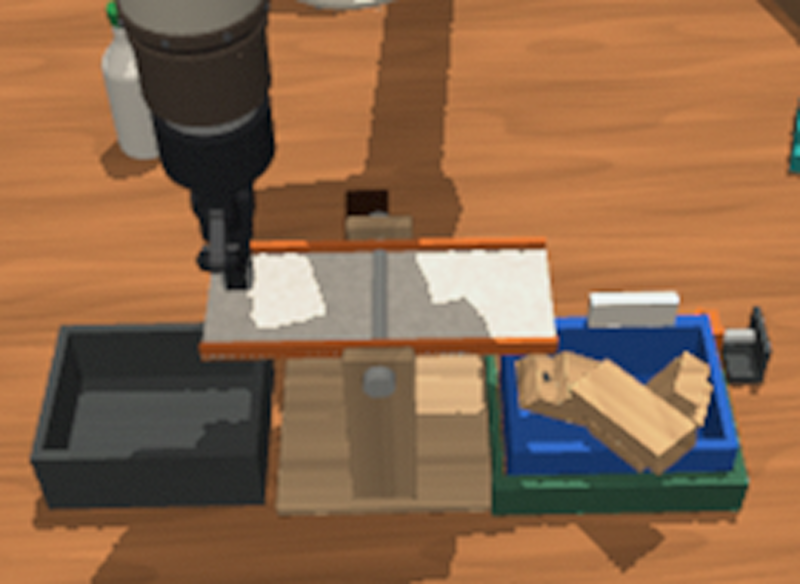

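```bash
python3 -m inch '[[1,0,-4,0,0,0,0],[1,0,-8,0,0,0,0],[1,0,-8,4,0,-7,0],[1,0,-8,8,0,-88,0],[1,0,-8,12,0,-88,0],[1,4,-5,15,0,-88,0],[1,8,-2,20,0,-88,0],[1,8,0,20.5,0,-88,0],[1,8,0,20.5,0,-88,0],[1,8,0,20.5,0,-88,0],[1,8,0,20.5,0,-88,0],[1,8,0,20.5,0,-88,0],[1,8,0,20.5,0,-88,0],[1,8,0,20.5,0,-88,0],[1,8,0,20.5,0,-88,0],[1,8,0,20.5,0,-88,0],[1,8,0,20.5,0,-88,0]]'
python3 - <<'E'
from h import *
im,o=cleats('wrist',(0,0,0)); save(im,'w22.png')
for k in o:
    if k[0]=='stained1' and k[5]<110: rows([k[3],k[4],33],np.radians(k[7]+90))
im=arm.get_image('scene'); save(cv2.resize(im[150:340,140:400],(800,584),interpolation=cv2.INTER_CUBIC),'s22.png')
im=arm.get_image('top'); save(cv2.resize(im[120:300,130:410],(800,514),interpolation=cv2.INTER_CUBIC),'t22.png')
E
```

```text
clock: 31.2
position: [475.5, 1.4, 210.1]
ee_rot: [0.031, 0.707, -0.706, -0.029]
contact_force: [0.6, -0.8, 0.1]
gripper_width: 85.4
plain1 0.78 [90. 64. 43.] c 655.3 183.1 size 45 8 long-axis deg 85.1
stained1 0.96 [50. 27. 15.] c 465.6 5.3 size 90 41 long-axis deg -1.2
shift cm [ 1.01 17.67 -0.31] rot [ 0.  -3.6 -0. ]
```

View pics/w22.png

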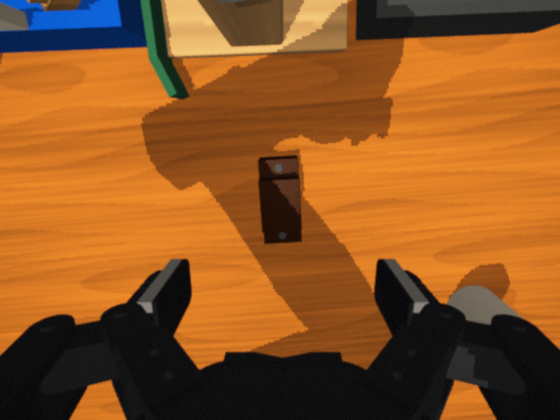

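View pics/s22.png

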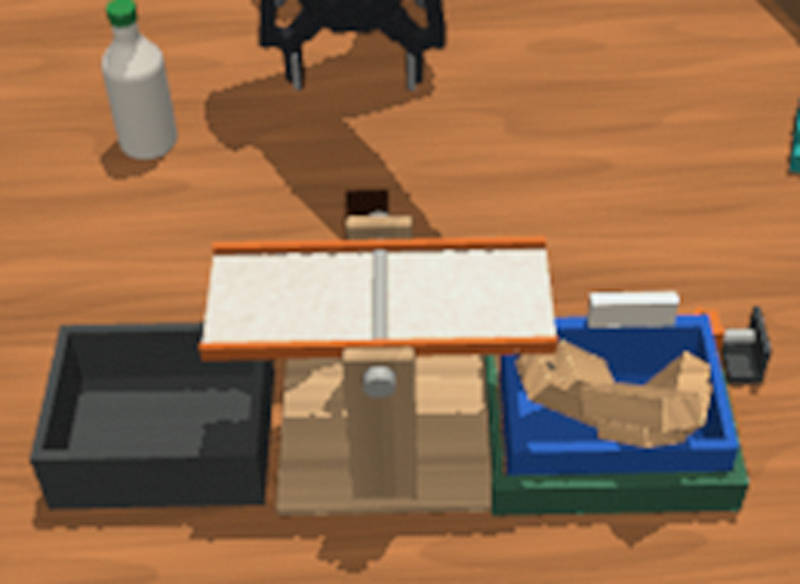

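View pics/t22.png

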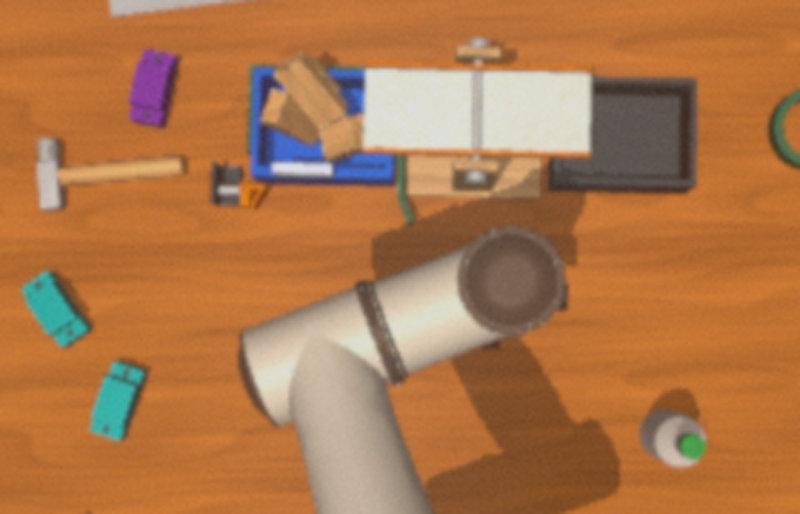

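```bash
python3 -m inch '[[1,1,4,-0.3,0,-3.6,0],[1,1,8,-0.3,0,-3.6,0],[1,1,12,-0.3,0,-3.6,0],[1,1,16,-0.3,0,-3.6,0],[1,1,17.7,-0.3,0,-3.6,0],[1,1,17.7,-0.3,0,-3.6,0],[0,1,17.7,-0.3,0,-3.6,0],[0,1,17.7,-0.3,0,-3.6,0],[0,1,17.7,-0.3,0,-3.6,0],[0,1,17.7,-0.3,0,-3.6,0],[0,1,17.7,-0.3,0,-3.6,0]]'
python3 -m inch '[[0,0,-4,0,0,0,0],[0,0,-8,0,0,0,0],[0,0,-12,0,0,0,0],[0,0,-16,0,0,0,0],[0,0,-20,0,0,0,0],[0,0,-23,0,0,0,0],[0,0,-24,0,0,0,0],[0,0,-24,0,0,0,0]]'
python3 - <<'E'
from h import *
a=-.0459
p=R.from_euler('z',a).apply([0,-60,0])+[681,10.8,0]; print(p)
rows([540,-40,270],a); rows([p[0],p[1],270],a); print(arm.read_state()['joints'].round(2))
E
```

```text
clock: 32.37
position: [466.8, 5.7, 34.2]
ee_rot: [0.009, 0.708, -0.707, -0.006]
contact_force: [-0.8, 0.8, 6.3]
gripper_width: 39.1
clock: 33.03
position: [466.5, 5.5, 276.7]
ee_rot: [0.011, 0.708, -0.706, -0.004]
contact_force: [-0.1, 0.3, -2.1]
gripper_width: 38.8
[678.24696692 -49.1368068    0.        ]
shift cm [-7.44  0.72  4.39] rot [ -0.3 -88.6  -0.6]
shift cm [-21.28   0.85   5.02] rot [ -0.3 -88.6  -0.6]
[ 0.36  0.09 -0.32  0.   -1.15  1.19]
```

```bash
python3 -m inch '[[0,-4,0.4,4.4,0,91.4,0],[0,-7.4,0.4,4.4,0,91.4,0],[0,-7.4,0.4,4.4,0,91.4,0],[0,-7.4,0.4,4.4,0,91.4,0],[0,-10,0.4,4.5,0,91.4,0],[0,-13,0.4,4.7,0,91.4,0],[0,-16,0.4,4.8,0,91.4,0],[0,-19,0.4,4.9,0,91.4,0],[0,-21.3,0.4,5,0,91.4,0],[0,-21.3,0.4,5,0,91.4,0],[0,-21.3,0.4,5,0,91.4,0],[0,-21.3,0.4,5,0,91.4,0],[0,-21.3,0.4,5,0,91.4,0],[0,-21.3,0.4,5,0,91.4,0],[0,-21.3,0.4,5,0,91.4,0],[0,-21.3,0.4,5,0,91.4,0]]'
python3 - <<'E'
from h import *
im=arm.get_image('wrist'); save(im,'w23.png')
im=arm.get_image('scene'); save(cv2.resize(im[150:340,140:400],(800,584),interpolation=cv2.INTER_CUBIC),'s23.png')
st=arm.read_state();print(st['position'],st['gripper_width']); rows([678.2,-49.1,209.5],-.0459)
E
```

```text
clock: 34.37
position: [676.8, -49.2, 267.4]
ee_rot: [-0.51, -0.489, 0.489, 0.511]
contact_force: [0.3, 0.0, -0.6]
gripper_width: 38.7
[676.96465672 -49.22694027 267.93504203] 38.68854336149427
shift cm [ 0.02  5.84 -0.13] rot [-0.   0.1  0. ]
```

View pics/w23.png

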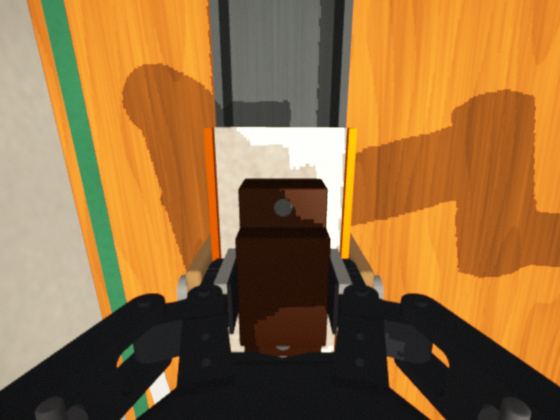

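View pics/s23.png

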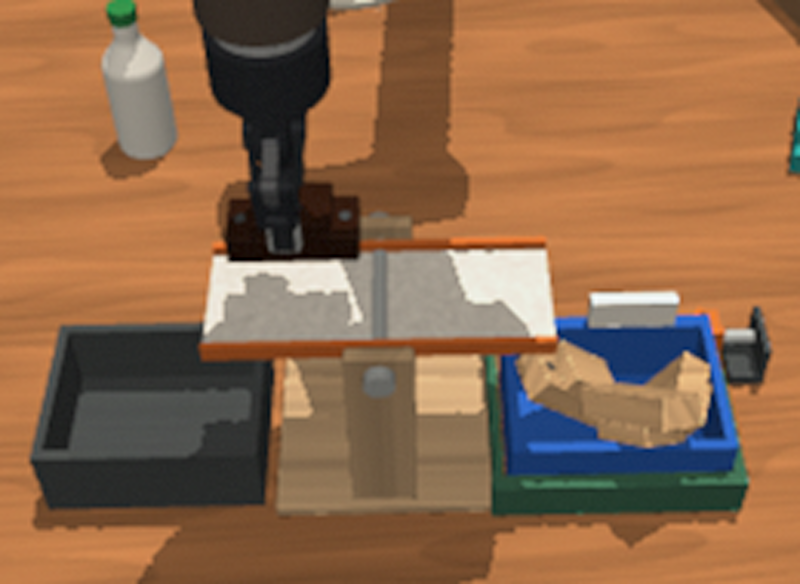

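```bash
python3 -m inch '[[0,0,2,-0.1,0,0,0],[0,0,4,-0.1,0,0,0],[0,0,5.3,-0.1,0,0,0],[0,0,5.9,-0.1,0,0,0],[0,0,5.9,-0.1,0,0,0],[0,0,5.9,-0.1,0,0,0],[0.7,0,5.9,-0.1,0,0,0],[0.7,0,5.9,-0.1,0,0,0],[0.7,0,5.9,-0.1,0,0,0],[0.7,0,5.9,-0.1,0,0,0],[0.7,0,5,-0.1,0,0,0],[0.7,0,3,0,0,0,0],[0.7,0,0,0,0,0,0],[0.7,0,-3,0,0,0,0],[0.7,0,-3,0,0,0,0],[0.7,0,-3,4,0,0,0],[0.7,0,-3,8,0,0,0],[0.7,0,-3,12,0,0,0],[0.7,0,-3,16,0,0,0],[0.7,0,-3,20,0,0,0]]'
python3 -m inch '[[0.7,0,0,10,0,0,0],[0.7,0,0,10,0,0,0],[0.7,0,0,10,0,0,0],[0.7,0,0,10,0,0,0],[0.7,0,0,10,0,0,0],[0.7,0,0,10,0,0,0],[0.7,0,0,10,0,0,0],[0.7,0,0,10,0,0,0],[0.7,0,0,10,0,0,0],[0.7,0,0,10,0,0,0],[0.7,0,0,10,0,0,0],[0.7,0,0,10,0,0,0]]'
python3 - <<'E'
from h import *
im=arm.get_image('scene'); save(cv2.resize(im[150:340,140:400],(800,584),interpolation=cv2.INTER_CUBIC),'s24.png'); save(im,'s24f.png')
im=arm.get_image('top'); save(cv2.resize(im[120:300,130:410],(800,514),interpolation=cv2.INTER_CUBIC),'t24.png')
E
```

```text
clock: 36.13
position: [475.7, -40.4, 298.8]
ee_rot: [0.512, 0.489, -0.488, -0.511]
contact_force: [-0.1, 0.5, 0.9]
gripper_width: 59.5
clock: 37.13
position: [377.7, -35.7, 298.1]
ee_rot: [-0.511, -0.488, 0.489, 0.511]
contact_force: [0.5, -0.4, -0.1]
gripper_width: 59.9
```

View pics/s24.png

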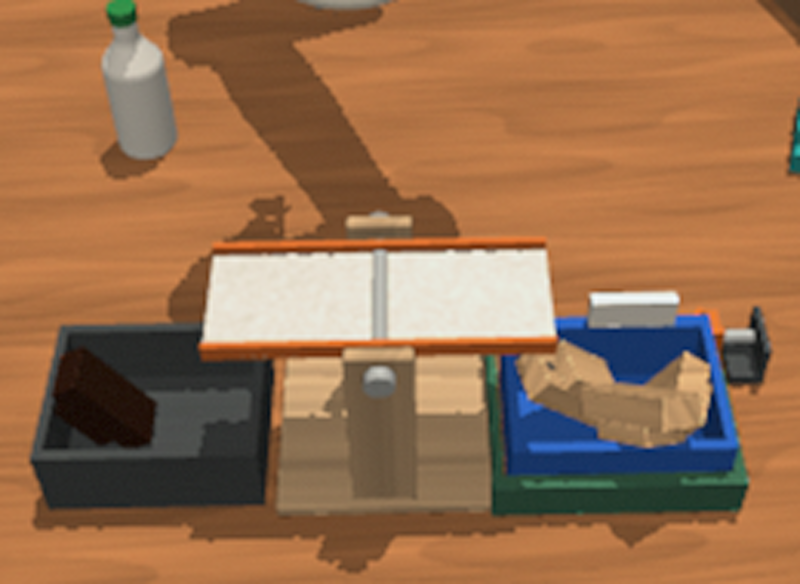

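View pics/t24.png

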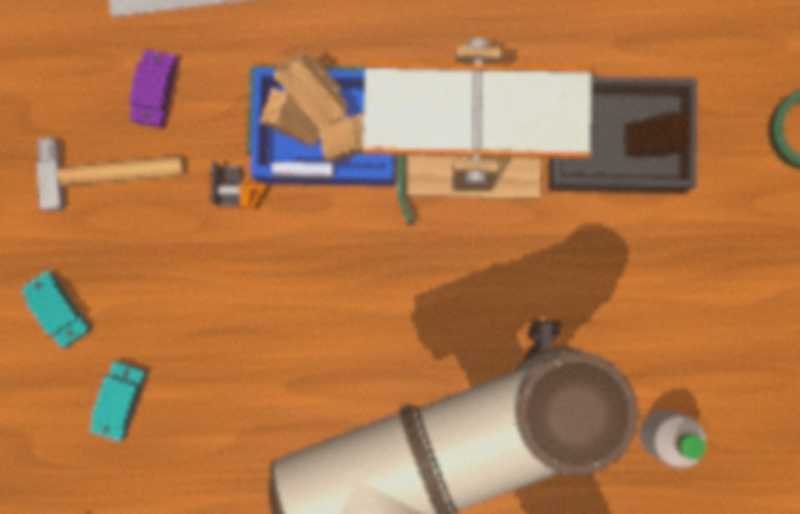

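View pics/s24f.png

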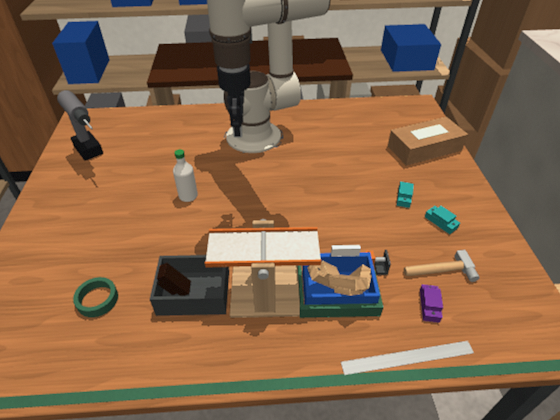

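Run:
```python
from h import *
D=R.from_euler('z',-.0459)
for n,p,z,o in (('p3',(313,90),75,(685.6,189.8,0)),('p2',(342,138),55,(685.6,189.8,0)),('p1',(290,115),45,(685.6,189.8,0)),('st',(657,133),50,(669.1,-169.8,0))):
    uv=(np.array(p)+.5)/2.857-.5+np.array([130,120]); print(n,(D.inv().apply(ray('top',uv,z)[0]-[o[0],o[1],0])).round())
# box far-corner & rim overlay
im=arm.get_image('top'); s=8; off=np.array([205,130]); c0=cv2.resize(im[130:200,205:295],None,fx=s,fy=s,interpolation=cv2.INTER_CUBIC)[:,:,::-1].copy()
for dx,col in ((0,(0,255,255)),(2,(255,0,255))):
    q=proj('top',D.apply(np.array([(65.+dx,-20,70),(65+dx,85,70),(-65+dx,85,70),(-65+dx,-85,70)]))+[685.6,189.8,0]); q=((q-off+.5)*s-.5).round().astype(int)
    cv2.polylines(c0,[q.reshape(-1,1,2)],False,col,1)
cv2.imwrite('pics/box25.png',c0)
```

```text
p3 [42. 13. 75.]
p2 [-11. -22.  55.]
p1 [18. 44. 45.]
st [  2. -42.  50.]
```

View pics/box25.png

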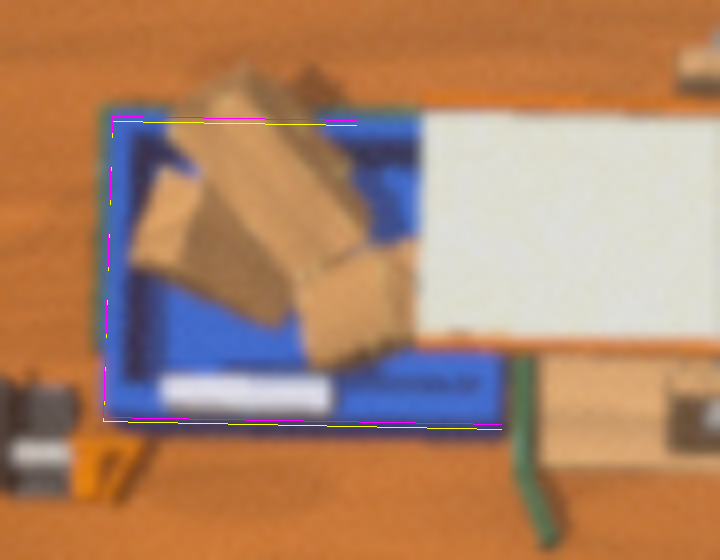

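Run:
```python
from h import *
im=arm.get_image('scene'); save(cv2.resize(im[240:310,295:385],(771,600),interpolation=cv2.INTER_CUBIC),'s26.png')
D=R.from_euler('z',-.0459)
for z in (50,65,80,95,110):
    P=D.apply([42-(z-75)*.19,13,0])+[685.6,189.8,z]; q=proj('scene',P)[0]; print(z,(q-[295,240]+.5)*8.57-.5)
```

```text
50 [433.12141844 447.79387844]
65 [437.64733808 407.83077768]
80 [442.2523829  367.16901507]
95 [446.93864617 325.79010731]
110 [451.70829566 283.67491335]
```

View pics/s26.png

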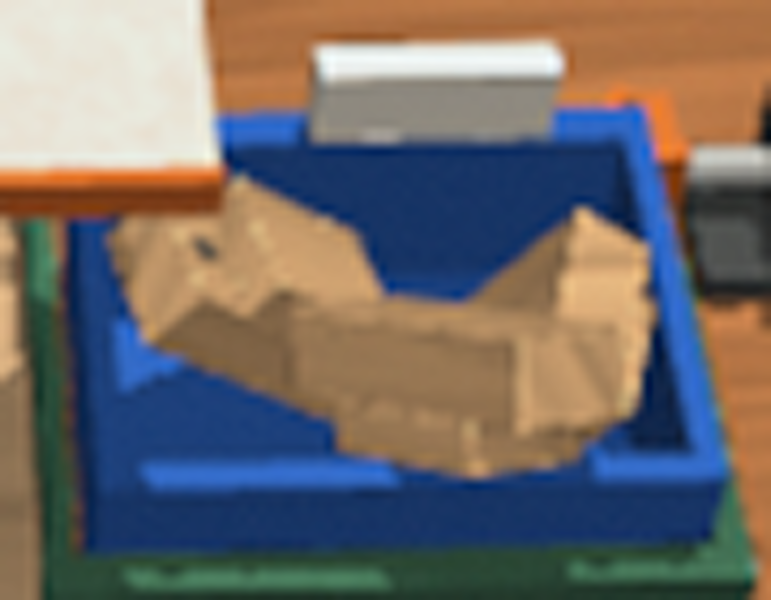

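Run:
```python
from bench import arm
print(arm.read_state()['clock']); print(arm.job_done())
```

```text
37.3333
the job is handed in; nothing more can be done
None
```

The job is handed in at about 37 s. No verdict is reported, so this rests on my last pictures and readings.

- **Kit box:** I gripped it by its handle and slid it along the table to the end stop, where the force rose and it stopped moving. The orange catch sprang in behind it. The last pictures still show it home with the catch in. The rim overlay was off by up to about 6 mm at the far edge, where the blue rim blurs into the green stop, so that check alone is not precise.
- **Cleats:** four were present, three pale and one dark. Each was set about 60 mm to its own side of the pivot and slid off by itself, except the third pale one.
- **Third pale cleat:** it stopped half on the tilted tray, against a cleat already in the box. I pressed the tray's other end down to level with the shut fingers and it slid in, without my touching the cleat. That put fingers on the tray, but only after the tipping step should already have counted.

**Last checks:**
- The three pale cleats lie in the kit box and the dark one in the return bin.
- The third pale cleat rests on the others, with one end over the box's far wall. Its centre is about 43 mm forward of the box's middle (limit 62) and about 72 mm high (limit 100), both estimated from the images.
- The tray is level, the gripper is well clear, and the glue, tape and hammer look unmoved.

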